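# Top up the battery charging rack

### The arm

A 6-joint arm with a two-finger parallel gripper is mounted at the origin on the work surface. World frame = base frame: x ahead of the robot, y to its left, z up, the work surface at z = 0. Lengths are in m, angles in degrees, forces in N, time in s.
With the tool pointing down it reaches from about 0.325 to 0.9 m from the base axis. Payload 3.5 kg.
Tool frame: the origin (TCP) lies midway between the tips of the shut fingers; the grasp point (between the pads) lies manip.grip_depth behind it (manip.grip_depth is the distance from the TCP to the grasp point, in m); z points along the fingers, y is the line along which they close (so a half turn about z gives the same grasp; the last joint's range is limited). The gripper opens to 85 mm and grips with 20 to 120 N. Pads are 22 mm wide; open, the fingers measure 114 mm over their backs; the gripper's body (76 mm by 85 mm) begins 54 mm behind the grasp point. The pads swing forward as they close: fully open they stand 13 mm farther back than shut.
Start: joints at [-79.893, 15.837, -1.513, 72.651, 0, 84.076], TCP at [0.173, -0.601, 0.231] pointing down, gripper open.
Joint ranges: [-178.77, 178.77], [-48.84, 107.48], [-61.69, 71.31], [-111.58, 123.2], [-90, 87.43], [-180, 180]. Speed limits (degrees/s): [147.25, 147.25, 180, 180, 180, 180].

### API

Orientations are given as a 3x3 rotation matrix whose columns are the frame's x, y, z axes.
In Python, from bench import manip, camrig, ticket gives the robot as it stands (manip), with the cameras (camrig) and the job (ticket).
- The arm moves only by the shell command python3 inch.py, which reads ROWS from standard input. ROWS is a JSON list of rows, 1 to 5 of them, each written [[dx, dy, dz], [rx, ry, rz], opening]: dx, dy, dz in m, then a rotation vector rx, ry, rz in degrees, then the finger opening in m; each row shifts and turns the commanded pose from where the row before left it, along the tool's axes as they then stand; what a row does not reach is not made up. A row lasts 1/10 s, in which the tool goes at most 0.05 m and 8.59 degrees, less where a joint would pass 70% of its speed; a pose out of reach is approached as far as the arm can. The fingers move at their own pace and stop on an object; the grip force is fixed at half the most. Time passes only in rows, so rows that do not move let the fingers close. It prints the time, the measured TCP pose, the force, the opening and the grip force at its end. Input that does not fit is refused with a message, and nothing moves.
- manip.sense(): the state, without advancing time (a new reading comes with each control period).
- camrig.read_camera(name): name is "scene" or "top" or "wrist"; returns a dict with "img" (420x560x3 uint8, blue, green, red), "fx", "fy", "cx", "cy" (pixels), "k1" (the pictures are not rectified: a ray, as slopes to the right and down, at radius r is drawn at 1 + k1 r^2 times it, then the intrinsics apply), "xyz" and "orientation" of the camera in the world. Camera axes: x right, y down, z forward; pixel columns grow to the right and rows downward; lengths in m; the calibration is good to about 2 mm. A picture is of the moment at which its call begins. There is no depth.
- ticket.hand_in(): hands the job in; it is judged then, once.
The state is a dict: "time": time; "qpos": joint angles; "dq": joint speeds; "joint_efforts": joint torques, N m; "tool_pos": TCP position; "orientation": TCP orientation; "wrist_force": force on the tool from outside, world axes, zero at the start; "torque": the same for the moment, N m; "opening": finger opening in m; "gripper_force": force on a finger pad.
Only numpy, scipy, OpenCV 4.12 (cv2) and the standard library are available. Lean on these libraries where they do the work, as an engineer would, in place of code of your own. Each camera call takes 0.05 s, during which the arm holds its last target. There are 200 camera calls.

### The job

Turn the charging rack's rotary switch off until it clicks over, then, with the power off, stand every pack from the tray upright in the rack's row directly on the robot's left-hand side of the tall pack, with none of the rack's other packs between them and the tall one; the row is packed tight, so push its packs apart to make room, but do not lift any of them out or tip them over. When all are down on the rack floor, turn the switch back on past its click, and leave the pliers, circuit board and spool alone.

Things in the scene. Friction and masses are not known exactly. Their poses are not given: they have to be found in the camera images.
- rack: Charging rack, fixed: aluminium channel in which packs stand side by side and slide freely. Origin: centre of its underside, at table level; y runs along the row, to the robot's left (+y) within 0.2 rad. Inside 62 mm across (x), 280 mm long (y); floor 6 mm above the origin, long side lips (6 mm thick) up to 21 mm, end walls (8 mm thick) up to 40 mm.
- tall: The tall pack in the rack: grey battery block on a heavy steel base, 56 mm (x, across the rack) by 30 mm (y, along the row) by 82 mm high, about 0.33 kg, loose. Origin at the centre of its underside, z up. It can stand anywhere among the other packs of the row.
- res1: An ordinary pack already in the rack at the start: like the tall pack but 62 mm high, about 0.25 kg, loose. Origin at the centre of its underside; x across the rack, y along it. At the start the row's four packs stand 3 mm apart, with about 25 mm free at the rack's +y end and 125 mm at the -y end.
- res2: An ordinary pack already in the rack at the start: like the tall pack but 62 mm high, about 0.25 kg, loose. Origin at the centre of its underside; x across the rack, y along it. At the start the row's four packs stand 3 mm apart, with about 25 mm free at the rack's +y end and 125 mm at the -y end.
- res3: An ordinary pack already in the rack at the start: like the tall pack but 62 mm high, about 0.25 kg, loose. Origin at the centre of its underside; x across the rack, y along it. At the start the row's four packs stand 3 mm apart, with about 25 mm free at the rack's +y end and 125 mm at the -y end.
- pack1: A flat (discharged) pack that stands upright in the tray at the start (absent in some starts): 56 mm (x) by 30 mm (y) by 62 mm high, 0.25 kg give or take a third, bottom-heavy, loose. Origin at the centre of its underside, z up; its yaw differs from the tray's by up to 0.15 rad. Either way round will do in the rack.
- pack2: A flat (discharged) pack that stands upright in the tray at the start (absent in some starts): 56 mm (x) by 30 mm (y) by 62 mm high, 0.25 kg give or take a third, bottom-heavy, loose. Origin at the centre of its underside, z up; its yaw differs from the tray's by up to 0.15 rad. Either way round will do in the rack.
- pack3: A flat (discharged) pack that stands upright in the tray at the start (absent in some starts): 56 mm (x) by 30 mm (y) by 62 mm high, 0.25 kg give or take a third, bottom-heavy, loose. Origin at the centre of its underside, z up; its yaw differs from the tray's by up to 0.15 rad. Either way round will do in the rack.
- pack4: A flat (discharged) pack that stands upright in the tray at the start (absent in some starts): 56 mm (x) by 30 mm (y) by 62 mm high, 0.25 kg give or take a third, bottom-heavy, loose. Origin at the centre of its underside, z up; its yaw differs from the tray's by up to 0.15 rad. Either way round will do in the rack.
- tray: Shallow open cardboard tray, fixed, 190 mm (x) by 230 mm (y), walls 5 mm thick and 24 mm high, floor 5 mm thick. Origin at the centre of its underside (table level). The new packs stand in it in one line along its y axis, some 52 mm apart.
- switch_grip (a point): Grip point of the rack's rotary power switch, on the turning axis: black bar knob 46 mm long (this point's x axis), 14 mm thick (its y axis), 32 mm tall, top 7 mm above this point; it turns with the knob. A round disc, its top 23 mm below this point, carries the bar. It sits on the fixed grey switch box (100 x 100 x 56 mm).
- switch (a joint): Angle of the power switch: 0 is ON (start), 1.2 is OFF; it grows as the knob turns counter-clockwise seen from above. A spring detent holds either position: it resists with up to about 0.2 N m until the middle (0.6), then clicks over and pulls on to the other stop.
- pliers: Bystander: pliers with amber handles, about 150 mm long, 15 mm high, lying on the white mat in front of the robot. Loose; leave alone. Origin near the joint of the jaws, on the underside.
- board: Bystander: small orange circuit board 70 x 50 mm, 10 mm high, lying on the white mat. Loose; leave alone. Origin at the centre of its underside.
- spool: Bystander: grey spool 56 mm across, 40 mm high, standing on the table beyond the rack. Loose; leave alone. Origin at the centre of its underside.

How it is judged (in metres and radians):
On the way, in this order (a step that is already met when the one before it is completed fails the run):
1. the switch is turned off past its click (value of joint switch above 1.05 rad), for 0.2 s.
2. with the switch off, all new packs stand released in the row on the left of the tall pack (value of joint switch above 1.05 rad and x of pack1 in the frame of rack between -0.012 and 0.012 m and y of pack1 in the frame of rack between -0.14 and 0.14 m and z of pack1 in the frame of rack between 0 and 0.012 m and angle between each of pack1, pack2, pack3, pack4's own z axis and vertical below 0.12 rad and y of each of pack1, pack2, pack3, pack4 in the frame of tall above 0.015 m and x of pack2 in the frame of rack between -0.012 and 0.012 m and y of pack2 in the frame of rack between -0.14 and 0.14 m and z of pack2 in the frame of rack between 0 and 0.012 m and x of pack3 in the frame of rack between -0.012 and 0.012 m and y of pack3 in the frame of rack between -0.14 and 0.14 m and z of pack3 in the frame of rack between 0 and 0.012 m and x of pack4 in the frame of rack between -0.012 and 0.012 m and y of pack4 in the frame of rack between -0.14 and 0.14 m and z of pack4 in the frame of rack between 0 and 0.012 m and (y of res1 in the frame of tall below 0 m or y of each of pack1, pack2, pack3, pack4 in the frame of res1 below 0 m) and (y of res2 in the frame of tall below 0 m or y of each of pack1, pack2, pack3, pack4 in the frame of res2 below 0 m) and (y of res3 in the frame of tall below 0 m or y of each of pack1, pack2, pack3, pack4 in the frame of res3 below 0 m) and contact force between the fingers and pack1 below 0.1 N and contact force between the fingers and pack2 below 0.1 N and contact force between the fingers and pack3 below 0.1 N and contact force between the fingers and pack4 below 0.1 N), for 0.3 s.
3. the switch is turned back on past its click (value of joint switch below 0.15 rad), for 0.2 s.
At the end, for the whole second after the job is handed in: Switch under 0.15 rad (ON); every new pack upright (within 0.12 rad) on the rack floor (within 6 mm), on the +y side of the tall pack with no original pack between it and the tall one; the four original packs upright in the rack; all packs at rest (value of joint switch below 0.15 rad and x of pack1 in the frame of rack between -0.012 and 0.012 m and y of pack1 in the frame of rack between -0.14 and 0.14 m and z of pack1 in the frame of rack between 0 and 0.012 m and angle between each of pack1, pack2, pack3, pack4, tall, res1, res2, res3's own z axis and vertical below 0.12 rad and y of each of pack1, pack2, pack3, pack4 in the frame of tall above 0.015 m and x of pack2 in the frame of rack between -0.012 and 0.012 m and y of pack2 in the frame of rack between -0.14 and 0.14 m and z of pack2 in the frame of rack between 0 and 0.012 m and x of pack3 in the frame of rack between -0.012 and 0.012 m and y of pack3 in the frame of rack between -0.14 and 0.14 m and z of pack3 in the frame of rack between 0 and 0.012 m and x of pack4 in the frame of rack between -0.012 and 0.012 m and y of pack4 in the frame of rack between -0.14 and 0.14 m and z of pack4 in the frame of rack between 0 and 0.012 m and (y of res1 in the frame of tall below 0 m or y of each of pack1, pack2, pack3, pack4 in the frame of res1 below 0 m) and (y of res2 in the frame of tall below 0 m or y of each of pack1, pack2, pack3, pack4 in the frame of res2 below 0 m) and (y of res3 in the frame of tall below 0 m or y of each of pack1, pack2, pack3, pack4 in the frame of res3 below 0 m) and x of tall in the frame of rack between -0.012 and 0.012 m and y of tall in the frame of rack between -0.14 and 0.14 m and z of each of tall, res1, res2, res3 in the frame of rack below 0.012 m and x of res1 in the frame of rack between -0.012 and 0.012 m and y of res1 in the frame of rack between -0.14 and 0.14 m and x of res2 in the frame of rack between -0.012 and 0.012 m and y of res2 in the frame of rack between -0.14 and 0.14 m and x of res3 in the frame of rack between -0.012 and 0.012 m and y of res3 in the frame of rack between -0.14 and 0.14 m and linear speed of each of pack1, pack2, pack3, pack4, tall, res1, res2, res3 below 0.02 m/s); the robot touches nothing.
It fails at once if a pack of the original row is lifted out or tipped over (z of any of tall, res1, res2, res3 in the frame of rack above 0.04 m or angle between any of tall, res1, res2, res3's own z axis and vertical above 0.5 rad).
It fails at once if the pliers, circuit board or spool are moved by more than 3 cm (distance of any of pliers, board, spool from where it was at the start of the episode above 0.03 m).
Of pack1, pack2, pack3, pack4 only 3 to 4 are there at a start; the rules pass over those that are not, and their reading is None.
At some moment in a run one of pack1, pack2, pack3, pack4 may be knocked a few centimetres aside while the robot is not near it.
It also fails if it takes over 210 s, if anything falls off the work surface, if the arm or the gripper's body presses on something with over 40 N, if the wrist force passes 120 N, or if a joint passes its speed limit or range.

## Working session

There is one attempt and no reset: what is moved stays moved. The work goes in short steps, Python scripts to look and compute and a shell command to move; the robot and the scene stay as the last step left them, time stands still between calls to the robot, and variables do not carry over. Pictures are saved under pics/ and viewed, at most 14 in all, crops included, and the job is handed in when it is done.

```bash
ls; mkdir -p pics
python3 - <<'E'
from bench import manip, camrig, ticket
import cv2,numpy as np
s=manip.sense();print(s,manip.grip_depth)
for n in("scene","top","wrist"):
    c=camrig.read_camera(n);cv2.imwrite(f"pics/{n}0.png",c["img"]);print(n,{k:v for k,v in c.items() if k!="img"})
E
```

```text
bench.py
inch.py
pics
  3 bench.py
  5 inch.py
  8 total
{'time': 0.0, 'qpos': array([-7.98943221e+01,  1.58790023e+01, -1.59747796e+00,  7.26516143e+01,
       -9.37896010e-04,  8.40767205e+01]), 'dq': array([ 0.00243061, -0.02914313, -0.03445179,  0.06122212, -0.03128326,
        0.1097919 ]), 'joint_efforts': array([-1.02576443e-03, -4.45503795e+01,  2.95205981e+01,  1.62739644e-02,
       -2.51948850e-04, -4.65095184e-06]), 'tool_pos': array([ 0.17243656, -0.59992901,  0.23015465]), 'orientation': array([[ 9.61122304e-01,  2.76122708e-01, -4.08395696e-04],
       [ 2.76122927e-01, -9.61119814e-01,  2.19811332e-03],
       [ 2.14431808e-04, -2.22542316e-03, -9.99997501e-01]]), 'wrist_force': array([-0.49103797, -0.74244098,  0.63508334]), 'torque': array([-0.03199063,  0.0391626 ,  0.02682896]), 'gripper_force': 0.0, 'opening': 0.0852429997342516} 0.0187
scene {'fx': 525.0944569528116, 'fy': 525.0944569528116, 'cx': 273.2683019724142, 'cy': 207.0134719531597, 'k1': -0.20535521800582593, 'xyz': array([1.35952586, 0.32116664, 0.94494936]), 'orientation': array([[-0.4085115 ,  0.6416004 , -0.64920511],
       [ 0.91251064,  0.30347342, -0.27427761],
       [ 0.02103988, -0.70445213, -0.70943958]])}
top {'fx': 444.27518555980635, 'fy': 444.27518555980635, 'cx': 278.55187251932176, 'cy': 207.6602600157355, 'k1': -0.06641175833133812, 'xyz': array([0.46925949, 0.01899125, 1.21320138]), 'orientation': array([[-0.01221666, -0.9967542 ,  0.07957268],
       [-0.99950814,  0.00987419, -0.02976536],
       [ 0.02888303, -0.07989718, -0.99638457]])}
wrist {'fx': 367.43242661646195, 'fy': 367.43242661646195, 'cx': 278.98646371764124, 'cy': 203.13314796672068, 'k1': -0.1008424907140772, 'xyz': array([ 0.25276256, -0.5773976 ,  0.37245846]), 'orientation': array([[ 0.2762742 , -0.90960599, -0.31030551],
       [-0.96107774, -0.26196858, -0.08776124],
       [-0.00146215,  0.32247388, -0.94657723]])}
```

View pics/top0.png

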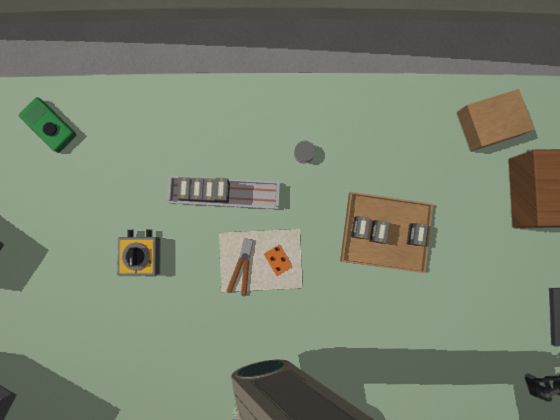

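View pics/scene0.png

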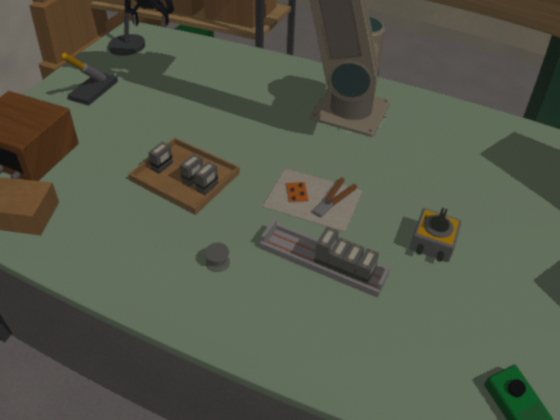

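Top view: the rack runs (168–280, 178–208) with four packs, the tall one rightmost at (222,188). The tray, at (388,232), holds 3 packs at (362,228), (381,231) and (419,234). The switch knob is at (136,257). In the scene view, the leftmost rack pack (328,240) stands taller.

```bash
cat > h.py <<'E'
from bench import manip, camrig, ticket
import cv2,numpy as np
def ray(c,uv):
    K=np.array([[c["fx"],0,c["cx"]],[0,c["fy"],c["cy"]],[0,0,1]])
    p=cv2.undistortPoints(np.array(uv,float).reshape(-1,1,2),K,np.array([c["k1"],0,0,0])).reshape(-1,2)
    return np.c_[p,np.ones(len(p))]@np.array(c["orientation"]).T
def at(c,uv,z):
    d=ray(c,uv);o=np.array(c["xyz"]);return o+d*((z-o[2])/d[:,2])[:,None]
def proj(c,P):
    R=np.array(c["orientation"]);r,_=cv2.Rodrigues(R.T);
    K=np.array([[c["fx"],0,c["cx"]],[0,c["fy"],c["cy"]],[0,0,1]])
    return cv2.projectPoints(np.array(P,float).reshape(-1,1,3),r,-R.T@np.array(c["xyz"]),K,np.array([c["k1"],0,0,0]))[0].reshape(-1,2)
def tri(c1,uv1,c2,uv2):
    a,b=ray(c1,[uv1])[0],ray(c2,[uv2])[0];o1,o2=np.array(c1["xyz"]),np.array(c2["xyz"])
    t=np.linalg.lstsq(np.c_[a,-b],o2-o1,rcond=None)[0];p,q=o1+t[0]*a,o2+t[1]*b
    return (p+q)/2,np.linalg.norm(p-q)
def go(xyz,yaw_y,sn=None):
    """delta in tool axes to bring TCP to xyz with tool pointing down and tool y axis along angle yaw_y (mod 180), as a rotvec"""
    s=manip.sense();R=np.array(s["orientation"]);p=np.array(s["tool_pos"])
    for k in(0,180):
        a=np.radians(yaw_y+k);y=np.array([np.cos(a),np.sin(a),0]);z=np.array([0,0,-1.]);T=np.c_[np.cross(y,z),y,z]
        rv=np.degrees(cv2.Rodrigues(R.T@T)[0].ravel())
        if xyz is None: xyz=p
        print("rot",rv.round(2),"d now-axes",(R.T@(np.array(xyz)-p)).round(4),"d after-rot axes",(T.T@(np.array(xyz)-p)).round(4),"q6",s["qpos"][5].round(1))
E
python3 - <<'E'
from h import *
c=camrig.read_camera("top");im=c["img"]
A=cv2.resize(im[170:290,100:290],None,fx=4,fy=4,interpolation=3)
B=cv2.resize(im[185:280,335:440],None,fx=5,fy=5,interpolation=3)
cv2.imwrite("pics/A.png",A);cv2.imwrite("pics/B.png",B)
print(at(c,[[136,257]],.08),at(c,[[168,192],[280,194]],.03),at(c,[[362,228],[381,231],[419,234]],.067))
E
```

```text
[[0.4379432  0.34796143 0.08      ]] [[ 0.60866217  0.27868732  0.03      ]
 [ 0.60043622 -0.0206861   0.03      ]] [[ 0.5055891  -0.23167985  0.067     ]
 [ 0.49714942 -0.28153053  0.067     ]
 [ 0.48794884 -0.38238719  0.067     ]]
```

View pics/A.png

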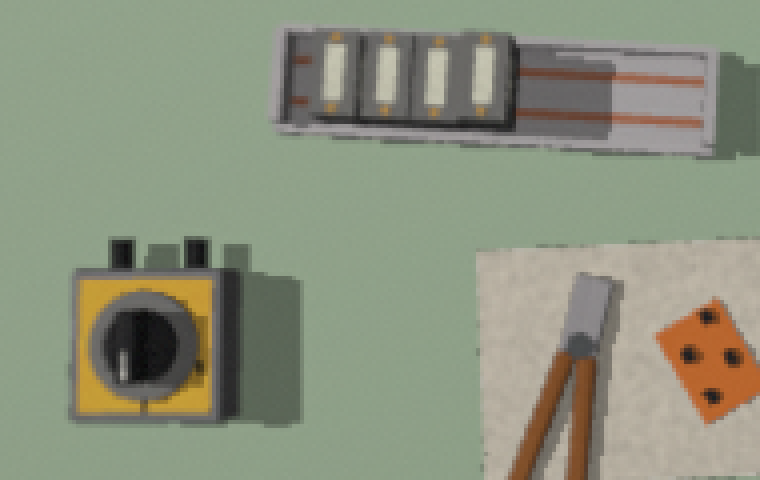

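```bash
echo '[[[0, 0, -0.02], [0, 0, -8.5], 0.085], [[0, 0, 0], [0, 0, -8.5], 0.085], [[0, 0, 0], [0, 0, -8.5], 0.085], [[0, 0, 0], [0, 0, -8.5], 0.085], [[0, 0, 0], [0, 0, -8.5], 0.085]]' | python3 inch.py
echo '[[[0, 0, 0], [0, 0, -8.5], 0.085], [[0, 0, 0], [0, 0, -8.5], 0.085], [[0, 0, 0], [0, 0, -8.5], 0.085], [[0, 0, 0], [0, 0, -8.5], 0.085], [[0, 0, 0], [0, 0, -8.5], 0.085]]' | python3 inch.py >/dev/null
echo '[[[0, 0, 0], [0, 0, -8.5], 0.085], [[0, 0, 0], [0, 0, -8.5], 0.085], [[0, 0, 0], [0, 0, -8.5], 0.085], [[0, 0, 0], [0, 0, -8.5], 0.085], [[0, 0, 0], [0, 0, -8.5], 0.085]]' | python3 inch.py >/dev/null
echo '[[[0, 0, 0], [0, 0, -8.5], 0.085], [[0, 0, 0], [0, 0, -8.5], 0.085], [[0, 0, 0], [0, 0, -8.5], 0.085], [[0, 0, 0], [0, 0, -8.5], 0.085], [[0, 0, 0], [0, 0, 0], 0.085]]' | python3 inch.py
python3 -c "
from h import *
go([.5,-.25,.25],90)"
```

```text
time: 0.7
tool_pos: [0.1725, -0.6005, 0.251]
orientation: [[0.517, 0.856, -0.0], [0.856, -0.517, 0.001], [0.0, -0.0, -1.0]]
wrist_force: [-0.3, 0.1, -0.1]
opening: 0.0848
gripper_force: 0.0
time: 2.2
tool_pos: [0.1725, -0.6005, 0.251]
orientation: [[-0.999, 0.043, -0.0], [0.043, 0.999, 0.001], [0.0, 0.001, -1.0]]
wrist_force: [0.4, -0.4, -0.1]
opening: 0.0851
gripper_force: 0.0
rot [ 0.04 -0.01 -2.49] d now-axes [-0.312   0.3643  0.0012] d after-rot axes [-0.3275  0.3505  0.001 ] q6 -77.4
rot [-1.0000e-02 -6.0000e-02  1.7751e+02] d now-axes [-0.312   0.3643  0.0012] d after-rot axes [ 0.3275 -0.3505  0.001 ] q6 -77.4
```

View pics/B.png

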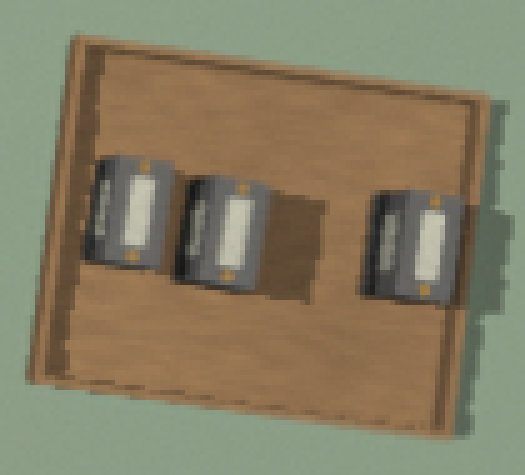

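The tray holds three packs at about crop pixels (130,213), (225,233), (413,245). Their long sides lie close to world x, with slight yaw.

```bash
echo '[[[-0.033, 0.035, 0], [0, 0, -2.5], 0.085], [[-0.033, 0.035, 0], [0, 0, 0], 0.085], [[-0.033, 0.035, 0], [0, 0, 0], 0.085], [[-0.033, 0.035, 0], [0, 0, 0], 0.085], [[-0.033, 0.035, 0], [0, 0, 0], 0.085]]' | python3 inch.py >/dev/null
echo '[[[-0.033, 0.035, 0], [0, 0, 0], 0.085], [[-0.033, 0.035, 0], [0, 0, 0], 0.085], [[-0.033, 0.035, 0], [0, 0, 0], 0.085], [[-0.033, 0.035, 0], [0, 0, 0], 0.085], [[-0.033, 0.035, 0], [0, 0, 0], 0.085]]' | python3 inch.py
echo '[[[0, 0.04, 0], [0, 0, 0], 0.085], [[0, 0.04, 0], [0, 0, 0], 0.085], [[0, 0.04, 0], [0, 0, 0], 0.085], [[0, 0.04, 0], [0, 0, 0], 0.085], [[0, 0.04, 0], [0, 0, 0], 0.085]]' | python3 inch.py >/dev/null
echo '[[[0, 0.04, 0], [0, 0, 0], 0.085], [[0, 0.04, 0], [0, 0, 0], 0.085], [[0, 0.04, 0], [0, 0, 0], 0.085], [[0, 0.04, 0], [0, 0, 0], 0.085], [[0, 0.04, 0], [0, 0, 0], 0.085]]' | python3 inch.py >/dev/null
echo '[[[0.013, 0.045, 0], [0, 0, 0], 0.085], [[0.013, 0.045, 0], [0, 0, 0], 0.085], [[0.013, 0.045, 0], [0, 0, 0], 0.085], [[0.012, 0.045, 0], [0, 0, 0], 0.085], [[0, 0, 0], [0, 0, 0], 0.085]]' | python3 inch.py
python3 -c "
from h import *
go([.44,.348,.25],90)
c=camrig.read_camera('wrist');cv2.imwrite('pics/w1.png',c['img']);print(c['xyz'])"
```

```text
time: 3.2
tool_pos: [0.505, -0.2503, 0.2514]
orientation: [[-1.0, 0.003, 0.0], [0.003, 1.0, -0.0], [-0.0, -0.0, -1.0]]
wrist_force: [-0.2, -1.2, 0.4]
opening: 0.0847
gripper_force: 0.0
time: 4.7
tool_pos: [0.4509, 0.3325, 0.2512]
orientation: [[-1.0, -0.004, -0.0], [-0.004, 1.0, 0.002], [0.0, 0.002, -1.0]]
wrist_force: [-0.2, -1.6, 0.0]
opening: 0.085
gripper_force: 0.0
rot [ 0.11 -0.02  0.22] d now-axes [0.0108 0.0155 0.0012] d after-rot axes [0.0109 0.0155 0.0012] q6 29.5
rot [ 3.0000e-02  1.8000e-01 -1.7978e+02] d now-axes [0.0108 0.0155 0.0012] d after-rot axes [-0.0109 -0.0155  0.0012] q6 29.5
[0.3682772  0.33184958 0.39341499]
```

View pics/w1.png

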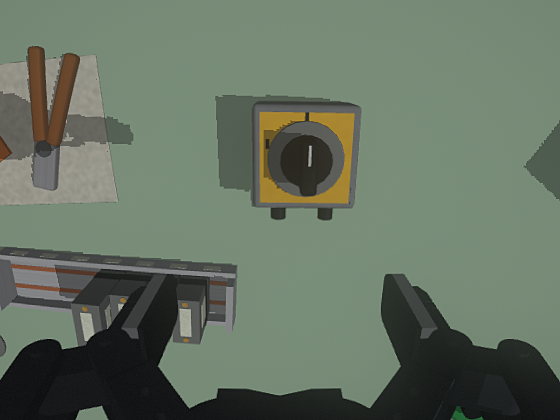

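The wrist view shows the knob at about (309,165), its white mark running (311,147)–(309,167), so the bar lies roughly along world x. The disc is centred at about (306,158).

Run:
```python
from h import *
c=camrig.read_camera('wrist');im=c['img'];g=cv2.cvtColor(im,6);hsv=cv2.cvtColor(im,40)
roi=np.zeros_like(g);roi[100:212,248:365]=255
w=((g>150)&(hsv[...,1]<60)&(roi>0)).astype(np.uint8)
w[:,:290]=0;w[:,330:]=0;w[:130]=0;w[185:]=0
p=np.argwhere(w)[:,::-1];print(len(p),p.min(0),p.max(0))
r=cv2.fitLine(p.astype(np.float32),2,0,.01,.01).ravel();print(r)
t=((p-r[2:])@r[:2]);e=np.array([r[2:]+r[:2]*t.min(),r[2:]+r[:2]*t.max()])
W=at(c,e,.096);print("mark",W,np.degrees(np.arctan2(*(W[1]-W[0])[1::-1])))
y=((hsv[...,0]>15)&(hsv[...,0]<35)&(hsv[...,1]>120)&(roi>0)).astype(np.uint8)
p=np.argwhere(y)[:,::-1];h=cv2.minAreaRect(p.astype(np.float32));print("yellow",h,at(c,[h[0]],.056),np.linalg.norm(np.diff(at(c,cv2.boxPoints(h),.056),axis=0),axis=1))
dk=((g<70)&(roi>0)).astype(np.uint8);dk[:120]=0;dk[200:]=0;dk[:,:275]=0;dk[:,:][:,340:]=0
cs=max(cv2.findContours(dk,0,1)[0],key=cv2.contourArea);print("dark",cv2.boundingRect(cs),cv2.contourArea(cs))
cv2.imwrite('pics/k.png',cv2.resize(im[100:215,240:370],None,fx=5,fy=5,interpolation=2))
```

```text
30 [312 145] [313 165]
[ 2.9422998e-02 -9.9956703e-01  3.1266666e+02  1.5613333e+02]
mark [[0.43666729 0.35755367 0.096     ]
 [0.42000897 0.35754346 0.096     ]] -179.96487867288167
yellow ((308.8633728027344, 156.42555236816406), (95.00452423095703, 90.46876525878906), 0.8303154110908508) [[0.4376209  0.35771824 0.056     ]] [0.08574631 0.08572449 0.08634104]
dark (275, 121, 61, 75) 2841.5
```

View pics/k.png

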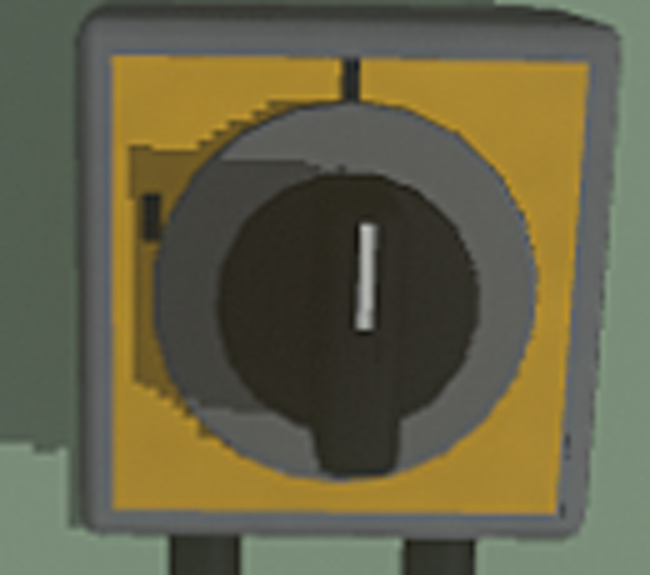

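```bash
echo '[[[0.0133, 0.0253, 0.02], [0, 0, 0.2], 0.05], [[0, 0, 0.04], [0, 0, 0], 0.05], [[0, 0, 0.04], [0, 0, 0], 0.05], [[0, 0, 0.03], [0, 0, 0], 0.05], [[0, 0, 0.023], [0, 0, 0], 0.05]]' | python3 inch.py
echo '[[[0, 0, 0.02], [0, 0, 0], 0.05], [[0, 0, 0], [0, 0, 0], 0.05]]' | python3 inch.py
python3 -c "
from h import *
go([.4376,.3577,.078],90)"
```

```text
time: 5.3
tool_pos: [0.4387, 0.3508, 0.096]
orientation: [[-1.0, 0.007, -0.002], [0.007, 1.0, -0.002], [0.002, -0.002, -1.0]]
wrist_force: [0.0, 0.4, 0.5]
opening: 0.0502
gripper_force: 0.0
time: 5.5
tool_pos: [0.4374, 0.35, 0.0752]
orientation: [[-1.0, 0.007, -0.006], [0.007, 1.0, -0.004], [0.006, -0.004, -1.0]]
wrist_force: [-0.2, -0.5, 0.0]
opening: 0.05
gripper_force: 0.0
rot [-0.23 -0.33 -0.4 ] d now-axes [-0.0002  0.0077 -0.0028] d after-rot axes [-0.0002  0.0077 -0.0028] q6 32.5
rot [ -0.52   0.37 179.6 ] d now-axes [-0.0002  0.0077 -0.0028] d after-rot axes [ 0.0002 -0.0077 -0.0028] q6 32.5
```

```bash
echo '[[[0, 0.0077, -0.002], [0, 0, -0.4], 0.05], [[0, 0, 0], [0, 0, 0], 0.05]]' | python3 inch.py
echo '[[[0, 0, 0], [0, 0, 0], 0.0], [[0, 0, 0], [0, 0, 0], 0.0], [[0, 0, 0], [0, 0, 0], 0.0], [[0, 0, 0], [0, 0, 0], 0.0], [[0, 0, 0], [0, 0, 0], 0.0]]' | python3 inch.py
```

```text
time: 5.7
tool_pos: [0.4413, 0.3621, 0.0823]
orientation: [[-1.0, -0.003, 0.003], [-0.003, 1.0, 0.002], [-0.003, 0.002, -1.0]]
wrist_force: [-0.1, -0.1, 0.7]
opening: 0.05
gripper_force: 0.0
time: 6.2
tool_pos: [0.4401, 0.3577, 0.0818]
orientation: [[-1.0, -0.002, 0.003], [-0.002, 1.0, -0.008], [-0.003, -0.008, -1.0]]
wrist_force: [-0.1, -9.4, 8.8]
opening: 0.0126
gripper_force: 60.2
```

```bash
echo '[[[0, 0, 0], [0, 0, -7], 0.0], [[0, 0, 0], [0, 0, -7], 0.0], [[0, 0, 0], [0, 0, -7], 0.0], [[0, 0, 0], [0, 0, -7], 0.0], [[0, 0, 0], [0, 0, -7], 0.0]]' | python3 inch.py
echo '[[[0, 0, 0], [0, 0, -7], 0.0], [[0, 0, 0], [0, 0, -7], 0.0], [[0, 0, 0], [0, 0, -7], 0.0], [[0, 0, 0], [0, 0, -7], 0.0], [[0, 0, 0], [0, 0, -5], 0.0]]' | python3 inch.py
echo '[[[0, 0, 0], [0, 0, 0], 0.0], [[0, 0, 0], [0, 0, 0], 0.0], [[0, 0, 0], [0, 0, 0], 0.0]]' | python3 inch.py
```

```text
time: 6.7
tool_pos: [0.4399, 0.3583, 0.0817]
orientation: [[-0.815, -0.58, 0.002], [-0.58, 0.815, -0.006], [0.002, -0.006, -1.0]]
wrist_force: [-0.0, -8.4, 7.3]
opening: 0.0128
gripper_force: 60.1
time: 7.2
tool_pos: [0.4394, 0.3586, 0.0817]
orientation: [[-0.368, -0.93, 0.001], [-0.93, 0.368, -0.005], [0.005, -0.003, -1.0]]
wrist_force: [-0.9, -7.6, 8.3]
opening: 0.0123
gripper_force: 60.3
time: 7.5
tool_pos: [0.4394, 0.3586, 0.0818]
orientation: [[-0.371, -0.928, 0.001], [-0.928, 0.371, -0.005], [0.005, -0.003, -1.0]]
wrist_force: [-1.5, -7.9, 9.0]
opening: 0.0125
gripper_force: 60.2
```

```bash
echo '[[[0, 0, 0], [0, 0, 0], 0.06], [[0, 0, 0], [0, 0, 0], 0.06], [[0, 0, -0.03], [0, 0, 0], 0.06], [[0, 0, -0.05], [0, 0, 0], 0.085], [[0, 0, -0.05], [0, 0, 0], 0.085]]' | python3 inch.py>/dev/null
echo '[[[0, 0, -0.05], [0, 0, -8], 0.085], [[0, 0, 0], [0, 0, -8], 0.085], [[0, 0, 0], [0, 0, -6], 0.085], [[0, 0, 0], [0, 0, 0], 0.085]]' | python3 inch.py
python3 -c "
from h import *
go([.605,.15,.27],180)
c=camrig.read_camera('wrist');cv2.imwrite('pics/w2.png',c['img'])"
```

```text
time: 8.4
tool_pos: [0.4395, 0.3615, 0.261]
orientation: [[0.004, -1.0, 0.001], [-1.0, -0.004, 0.001], [-0.001, -0.001, -1.0]]
wrist_force: [0.0, -0.3, -0.1]
opening: 0.0855
gripper_force: 0.0
rot [-0.06  0.06  0.23] d now-axes [ 0.2121 -0.1647 -0.0091] d after-rot axes [ 0.2115 -0.1655 -0.009 ] q6 -57.3
rot [-1.0000e-01 -1.0000e-01 -1.7977e+02] d now-axes [ 0.2121 -0.1647 -0.0091] d after-rot axes [-0.2115  0.1655 -0.009 ] q6 -57.3
```

```bash
echo '[[[0.035, -0.0275, -0.002], [0, 0, 0.2], 0.085], [[0.035, -0.0275, -0.002], [0, 0, 0], 0.085], [[0.035, -0.0275, -0.002], [0, 0, 0], 0.085], [[0.035, -0.0275, -0.002], [0, 0, 0], 0.085], [[0.035, -0.0275, 0], [0, 0, 0], 0.085]]' | python3 inch.py>/dev/null
echo '[[[0.035, -0.0275, 0], [0, 0, 0], 0.085], [[0, 0, 0], [0, 0, 0], 0.085], [[0, 0, 0], [0, 0, 0], 0.085]]' | python3 inch.py
python3 -c "
from h import *
c=camrig.read_camera('wrist');cv2.imwrite('pics/w2.png',c['img']);np.save('w2.npy',c,allow_pickle=True)"
```

```text
time: 9.25
tool_pos: [0.6045, 0.1504, 0.2672]
orientation: [[-0.003, -1.0, -0.002], [-1.0, 0.003, 0.0], [-0.0, 0.002, -1.0]]
wrist_force: [-0.1, -0.7, -0.2]
opening: 0.0849
gripper_force: 0.0
```

View pics/w2.png

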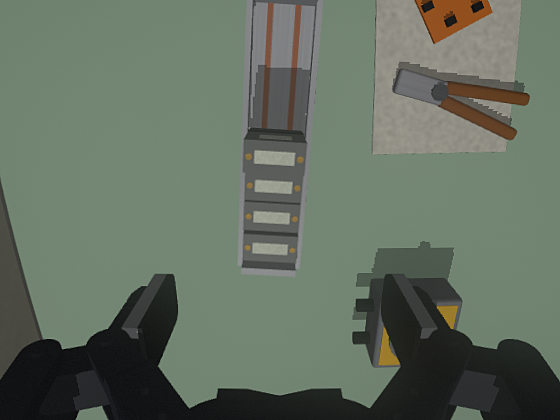

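The wrist view shows the rack with tall's label at (274,158), the res labels at (273,187), (271,217), (269,249), and the rack's +y end at (268,270).

```bash
cat > m.py <<'E'
from h import *
def labels(c,roi,z):
    x0,y0,x1,y1=roi;im=c['img'];hsv=cv2.cvtColor(im,40)
    m=((hsv[...,2]>130)&(hsv[...,1]<60)).astype(np.uint8);k=np.zeros_like(m);k[y0:y1,x0:x1]=1;m*=k
    out=[]
    for q in cv2.findContours(m,0,1)[0]:
        if cv2.contourArea(q)<120: continue
        b=cv2.boxPoints(cv2.minAreaRect(q));zz=z(b.mean(0)) if callable(z) else z
        P=at(c,b,zz);e=[P[1]-P[0],P[2]-P[1]];e.sort(key=np.linalg.norm)
        a=np.degrees(np.arctan2(e[1][1],e[1][0]));a=(a+90)%180-90
        out.append((P.mean(0)[:2].round(4),round(a,1),[round(float(np.linalg.norm(v)),4) for v in e],b.mean(0).round(0)))
    return out
def show(*a):
    for o in labels(*a): print(*o)
E
python3 - <<'E'
from m import *
c=np.load('w2.npy',allow_pickle=True).item();im=c['img']
show(c,(240,135,310,265),lambda p:.088 if p[1]<170 else .068)
hsv=cv2.cvtColor(im,40)
m=((hsv[...,0]<15)&(hsv[...,1]>90)).astype(np.uint8);m[132:]=0;m[:,:255]=0;m[:,315:]=0
for q in cv2.findContours(m,0,1)[0]:
    if cv2.contourArea(q)<50: continue
    r=cv2.fitLine(q.astype(np.float32),2,0,.01,.01).ravel();p=np.array([r[2:]-40*r[:2],r[2:]+40*r[:2]]);P=at(c,p,.006);d=P[1]-P[0]
    if d[1]<0:d=-d
    print("stripe",P.mean(0),np.degrees(np.arctan2(-d[0],d[1])))
print("+y end outer",at(c,[[268,275]],.0),at(c,[[268,268]],.04))
E
```

```text
[0.6145 0.2326] -3.7 [0.012, 0.036] [269. 248.]
[0.6125 0.1981] -3.3 [0.0121, 0.0359] [271. 217.]
[0.6101 0.1663] -3.9 [0.012, 0.0357] [273. 186.]
[0.5813 0.1916] -88.6 [0.0122, 0.1179] [302. 208.]
[0.6089 0.134 ] -3.6 [0.012, 0.0358] [274. 158.]
[0.641  0.1834] 88.1 [0.0037, 0.1339] [242. 200.]
stripe [0.58866762 0.05508096 0.006     ] -3.742388857094281
stripe [0.61671156 0.05275044 0.006     ] -3.831741279888893
+y end outer [[0.61868807 0.30257063 0.        ]] [[0.61722772 0.27052575 0.04      ]]
```

```bash
python3 -c "
from h import *
go([.6087,.131,.042],176.3)"
```

```text
rot [0.11 0.02 3.64] d now-axes [ 0.0203 -0.0052  0.2254] d after-rot axes [ 0.0199 -0.006   0.2255] q6 -81.8
rot [-3.0000e-02  1.7000e-01 -1.7636e+02] d now-axes [ 0.0203 -0.0052  0.2254] d after-rot axes [-0.0199  0.006   0.2255] q6 -81.8
```

```bash
echo '[[[0, 0, 0], [0, 0, 3.6], 0.085], [[0.02, -0.006, 0.03], [0, 0, 0], 0.085], [[0, 0, 0.04], [0, 0, 0], 0.085], [[0, 0, 0.04], [0, 0, 0], 0.085], [[0, 0, 0], [0, 0, 0], 0.085]]' | python3 inch.py
python3 -c "
from h import *
go([.6087,.131,.042],176.3)"
```

```text
time: 9.8
tool_pos: [0.6028, 0.1317, 0.1518]
orientation: [[-0.061, -0.998, -0.014], [-0.998, 0.061, -0.001], [0.002, 0.013, -1.0]]
wrist_force: [-1.6, 0.2, -0.3]
opening: 0.0849
gripper_force: 0.0
rot [ 0.77 -0.11  0.21] d now-axes [ 1.000e-04 -7.400e-03  1.097e-01] d after-rot axes [ 0.0003 -0.0059  0.1098] q6 -80.2
rot [   0.18    1.21 -179.79] d now-axes [ 1.000e-04 -7.400e-03  1.097e-01] d after-rot axes [-0.0003  0.0059  0.1098] q6 -80.2
```

```bash
echo '[[[0, 0, 0.05], [0, 0, 0], 0.085], [[0, 0, 0.01], [0, 0, 0], 0.085], [[0, 0, 0], [0, 0, 0], 0.085], [[0, 0, 0], [0, 0, 0], 0.085], [[0, 0, 0], [0, 0, 0], 0.085]]' | python3 inch.py
python3 -c "
from h import *
go([.6087,.131,.042],176.3)"
```

```text
time: 10.3
tool_pos: [0.6114, 0.1313, 0.1013]
orientation: [[-0.062, -0.998, 0.005], [-0.998, 0.062, 0.001], [-0.001, -0.005, -1.0]]
wrist_force: [-0.5, 0.2, -0.3]
opening: 0.0847
gripper_force: 0.0
rot [-0.27  0.05  0.15] d now-axes [0.0005 0.003  0.0593] d after-rot axes [0.0005 0.0027 0.0593] q6 -80.2
rot [-8.0000e-02 -4.2000e-01 -1.7985e+02] d now-axes [0.0005 0.003  0.0593] d after-rot axes [-0.0005 -0.0027  0.0593] q6 -80.2
```

```bash
echo '[[[0, 0.002, 0.03], [0, 0, 0], 0.085], [[0, 0, 0.029], [0, 0, 0], 0.085], [[0, 0, 0], [0, 0, 0], 0.085], [[0, 0, 0], [0, 0, 0], 0.085]]' | python3 inch.py
echo '[[[0, 0, 0], [0, 0, 0], 0.0], [[0, 0, 0], [0, 0, 0], 0.0], [[0, 0, 0], [0, 0, 0], 0.0], [[0, 0, 0], [0, 0, 0], 0.0]]' | python3 inch.py
```

```text
time: 10.7
tool_pos: [0.6079, 0.131, 0.0406]
orientation: [[-0.062, -0.998, 0.001], [-0.998, 0.062, 0.0], [-0.0, -0.001, -1.0]]
wrist_force: [-0.2, 0.5, 0.2]
opening: 0.085
gripper_force: 0.0
time: 11.1
tool_pos: [0.6092, 0.1311, 0.0417]
orientation: [[-0.062, -0.998, 0.004], [-0.998, 0.062, 0.0], [-0.001, -0.004, -1.0]]
wrist_force: [-0.0, 0.3, 5.0]
opening: 0.0553
gripper_force: 64.9
```

```bash
echo '[[[0.01, 0, 0], [0, 0, 0.1], 0.0], [[0.02, 0, 0], [0, 0, 0], 0.0], [[0.02, 0, 0], [0, 0, 0], 0.0], [[0.02, 0, 0], [0, 0, 0], 0.0], [[0.02, 0, 0], [0, 0, 0], 0.0]]' | python3 inch.py
echo '[[[0.015, 0, 0], [0, 0, 0], 0.0], [[0.009, 0, 0], [0, 0, 0], 0.0], [[0, 0, 0], [0, 0, 0], 0.0], [[0, 0, 0], [0, 0, 0], 0.06], [[0, 0, 0], [0, 0, 0], 0.085]]' | python3 inch.py
echo '[[[0, 0, 0], [0, 0, 0], 0.085], [[0, 0, -0.03], [0, 0, 0], 0.085], [[0, 0, -0.05], [0, 0, 0], 0.085], [[0, 0, -0.05], [0, 0, 0], 0.085], [[0, 0, -0.03], [0, 0, 0], 0.085]]' | python3 inch.py
```

```text
time: 11.6
tool_pos: [0.604, 0.0423, 0.0417]
orientation: [[-0.063, -0.998, 0.005], [-0.998, 0.063, 0.004], [-0.005, -0.005, -1.0]]
wrist_force: [1.2, 5.1, 5.8]
opening: 0.0554
gripper_force: 64.9
time: 12.1
tool_pos: [0.6, 0.0171, 0.0396]
orientation: [[-0.064, -0.998, 0.0], [-0.998, 0.064, -0.0], [0.0, -0.0, -1.0]]
wrist_force: [0.2, 0.0, -0.1]
opening: 0.0724
gripper_force: 0.0
time: 12.6
tool_pos: [0.6015, 0.0173, 0.2034]
orientation: [[-0.064, -0.998, 0.005], [-0.998, 0.064, -0.0], [0.0, -0.005, -1.0]]
wrist_force: [0.9, -0.7, 1.1]
opening: 0.0848
gripper_force: 0.0
```

```bash
echo '[[[0.044, 0.014, -0.012], [0, 0, 0], 0.085], [[0.044, 0.014, -0.012], [0, 0, 0], 0.085], [[0.044, 0.014, -0.012], [0, 0, 0], 0.085], [[0.044, 0.014, -0.012], [0, 0, 0], 0.085], [[0.044, 0.014, -0.012], [0, 0, 0], 0.085]]' | python3 inch.py >/dev/null
echo '[[[0.044, 0.014, -0.012], [0, 0, 0], 0.085], [[0, 0, 0], [0, 0, 0], 0.085], [[0, 0, 0], [0, 0, 0], 0.085], [[0, 0, 0], [0, 0, 0], 0.085]]' | python3 inch.py
cat > look.py <<'E'
from m import *
import sys
c=camrig.read_camera('wrist');cv2.imwrite('pics/'+sys.argv[1]+'.png',c['img']);np.save('w.npy',c,allow_pickle=True)
show(c,(0,0,560,340),.067)
E
python3 look.py w3; python3 -c "
from m import *
show(camrig.read_camera('top'),(340,190,435,275),.067)"
```

```text
time: 13.5
tool_pos: [0.4991, -0.2398, 0.2705]
orientation: [[-0.063, -0.998, -0.001], [-0.998, 0.063, 0.001], [-0.001, 0.001, -1.0]]
wrist_force: [0.2, -0.4, -0.2]
opening: 0.0851
gripper_force: 0.0
[ 0.5071 -0.2308] -9.9 [0.0122, 0.036] [271. 179.]
[ 0.4956 -0.2811] -11.4 [0.0121, 0.0359] [280. 126.]
[ 0.4869 -0.3843] -8.9 [0.0117, 0.036] [283.   6.]
[ 0.4998 -0.2138] -3.6 [0.3919, 0.5167] [280. 170.]
[ 0.4031 -0.2504] 89.0 [0.0333, 0.1573] [370. 268.]
[ 0.4174 -0.3961] -2.0 [0.0483, 0.0677] [425. 261.]
[ 0.5706 -0.3664] -28.7 [0.0345, 0.0875] [412. 203.]
[ 0.5177 -0.2416] -1.8 [0.1351, 0.1752] [366. 224.]
```

View pics/w3.png

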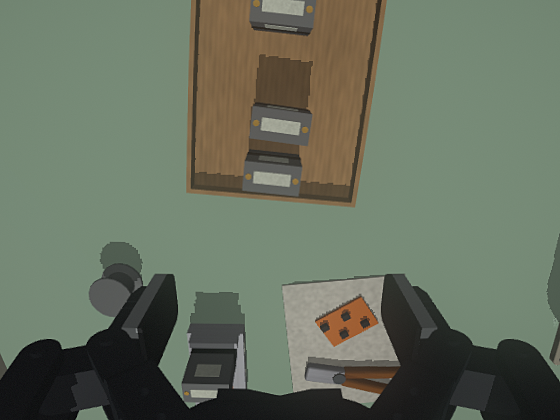

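Tray packs: labels at (271,179), (280,126), (283,6). The label sizes match those in the rack (12×36 mm) and the pitch is about 51 and 103 mm, so the measurements hold up.

```bash
python3 -c "
from h import *
go([.5071,-.2308,.037],170.1)"
```

```text
rot [0.08 0.05 6.35] d now-axes [-0.0088 -0.0075  0.2335] d after-rot axes [-0.0098 -0.0062  0.2335] q6 -118.8
rot [-8.0000e-02  1.2000e-01 -1.7365e+02] d now-axes [-0.0088 -0.0075  0.2335] d after-rot axes [0.0098 0.0062 0.2335] q6 -118.8
```

```bash
echo '[[[0, 0, 0], [0, 0, 6.3], 0.085], [[-0.0098, -0.0062, 0.03], [0, 0, 0], 0.085], [[0, 0, 0.05], [0, 0, 0], 0.085], [[0, 0, 0.05], [0, 0, 0], 0.085], [[0, 0, 0], [0, 0, 0], 0.085]]' | python3 inch.py>/dev/null
echo '[[[0, 0, 0], [0, 0, 0], 0.085], [[0, 0, 0], [0, 0, 0], 0.085]]' | python3 inch.py
python3 -c "
from h import *
go([.5071,-.2308,.037],170.1)"
```

```text
time: 14.3
tool_pos: [0.5094, -0.2331, 0.1443]
orientation: [[-0.172, -0.985, 0.004], [-0.985, 0.172, -0.003], [0.002, -0.005, -1.0]]
wrist_force: [1.3, 0.1, 0.1]
opening: 0.0848
gripper_force: 0.0
rot [-0.27 -0.1  -0.02] d now-axes [-0.0021  0.0032  0.1073] d after-rot axes [-0.0019  0.0027  0.1073] q6 -111.3
rot [-1.6000e-01  4.2000e-01  1.7998e+02] d now-axes [-0.0021  0.0032  0.1073] d after-rot axes [ 0.0019 -0.0027  0.1073] q6 -111.3
```

```bash
echo '[[[-0.002, 0.002, 0.03], [0, 0, 0], 0.085], [[0, 0, 0.04], [0, 0, 0], 0.085], [[0, 0, 0.037], [0, 0, 0], 0.085], [[0, 0, 0], [0, 0, 0], 0.085], [[0, 0, 0], [0, 0, 0], 0.085]]' | python3 inch.py
echo '[[[0, 0, 0], [0, 0, 0], 0.0], [[0, 0, 0], [0, 0, 0], 0.0], [[0, 0, 0], [0, 0, 0], 0.0], [[0, 0, 0], [0, 0, 0], 0.0], [[0, 0, 0], [0, 0, 0], 0.0]]' | python3 inch.py
```

```text
time: 14.8
tool_pos: [0.5072, -0.231, 0.0366]
orientation: [[-0.173, -0.985, 0.003], [-0.985, 0.173, -0.002], [0.001, -0.003, -1.0]]
wrist_force: [0.5, -0.8, 0.7]
opening: 0.0847
gripper_force: 0.0
time: 15.3
tool_pos: [0.5079, -0.2315, 0.0375]
orientation: [[-0.173, -0.985, 0.005], [-0.985, 0.173, -0.003], [0.002, -0.005, -1.0]]
wrist_force: [-0.1, -0.2, 5.8]
opening: 0.055
gripper_force: 65.4
```

```bash
echo '[[[0, 0, -0.02], [0, 0, 0], 0.0], [[0, 0, -0.05], [0, 0, 0], 0.0], [[0, 0, -0.05], [0, 0, -6.3], 0.0], [[0, 0, 0], [0, 0, 0], 0.0], [[0, 0, 0], [0, 0, 0], 0.0]]' | python3 inch.py
python3 -c "
from h import *
go([.6037,.0567,.158],176.3)"
```

```text
time: 15.8
tool_pos: [0.5069, -0.2309, 0.157]
orientation: [[-0.065, -0.998, 0.005], [-0.998, 0.065, -0.003], [0.002, -0.005, -1.0]]
wrist_force: [0.0, 0.3, -3.9]
opening: 0.0551
gripper_force: 65.2
rot [-0.27 -0.14 -0.  ] d now-axes [-0.2932 -0.078  -0.0014] d after-rot axes [-0.2932 -0.078  -0.001 ] q6 -117.4
rot [ -0.22   0.42 180.  ] d now-axes [-0.2932 -0.078  -0.0014] d after-rot axes [ 0.2932  0.078  -0.001 ] q6 -117.4
```

```bash
echo '[[[-0.042, -0.011, 0], [0, 0, 0], 0.0], [[-0.042, -0.011, 0], [0, 0, 0], 0.0], [[-0.042, -0.011, 0], [0, 0, 0], 0.0], [[-0.042, -0.011, 0], [0, 0, 0], 0.0], [[-0.042, -0.011, 0], [0, 0, 0], 0.0]]' | python3 inch.py>/dev/null
echo '[[[-0.042, -0.011, 0], [0, 0, 0], 0.0], [[-0.041, -0.012, 0], [0, 0, 0], 0.0], [[0, 0, 0], [0, 0, 0], 0.0], [[0, 0, 0], [0, 0, 0], 0.0], [[0, 0, 0], [0, 0, 0], 0.0]]' | python3 inch.py>/dev/null
echo '[[[0, 0, 0], [0, 0, 0], 0.0], [[0, 0, 0], [0, 0, 0], 0.0], [[0, 0, 0], [0, 0, 0], 0.0]]' | python3 inch.py
python3 -c "
from m import *
go([.6037,.0567,.038],176.3)
c=camrig.read_camera('wrist');cv2.imwrite('pics/w4.png',c['img']);show(c,(200,0,360,300),.088)"
```

```text
time: 17.1
tool_pos: [0.6019, 0.0565, 0.1544]
orientation: [[-0.065, -0.998, -0.0], [-0.998, 0.065, 0.0], [-0.0, 0.0, -1.0]]
wrist_force: [0.6, -0.8, -2.6]
opening: 0.0551
gripper_force: 65.1
rot [ 0.    0.   -0.05] d now-axes [-0.0003 -0.0018  0.1164] d after-rot axes [-0.0003 -0.0018  0.1164] q6 -87.0
rot [  0.    -0.   179.95] d now-axes [-0.0003 -0.0018  0.1164] d after-rot axes [0.0003 0.0018 0.1164] q6 -87.0
[0.5847 0.0458] 88.1 [0.0095, 0.0197] [307. 204.]
[0.6021 0.0446] 86.9 [0.0154, 0.0196] [278. 204.]
[0.6185 0.0435] 85.2 [0.0089, 0.0197] [250. 204.]
[0.565  0.0106] 89.8 [0.022, 0.1519] [338. 131.]
[0.632  0.0062] 84.7 [0.023, 0.1511] [222. 131.]
```

View pics/w4.png

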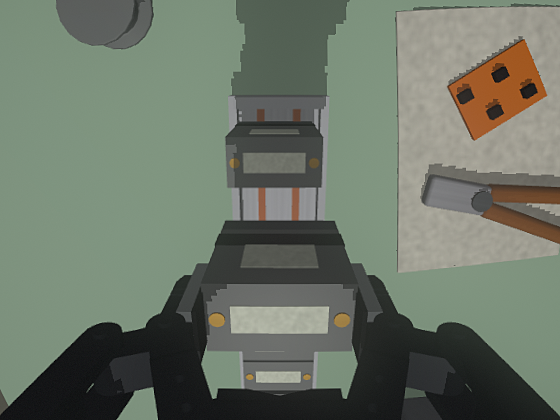

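Tall now stands alone at label (274,163), with the held pack above the gap and res3 visible below at (277,377). I'll check the rack centreline from the lip edges.

Run:
```python
from m import *
c=camrig.read_camera('wrist');g=cv2.cvtColor(c['img'],6).astype(int)
print(at(c,[[274,163]],.088),at(c,[[277,377]],.068),manip.sense()['tool_pos'])
for r in(110,195,212): print(r,g[r,222:336:1].tolist())
```

```text
[[0.60283553 0.01979378 0.088     ]] [[0.61322196 0.19879892 0.068     ]] [0.60201713 0.05683468 0.1544471 ]
110 [139, 138, 139, 138, 139, 138, 141, 147, 145, 146, 147, 147, 147, 151, 148, 53, 62, 96, 137, 127, 93, 96, 94, 95, 95, 94, 96, 95, 95, 94, 94, 95, 95, 97, 92, 73, 70, 72, 68, 69, 69, 67, 77, 90, 95, 95, 94, 95, 94, 93, 93, 96, 96, 96, 95, 93, 94, 95, 95, 95, 94, 94, 93, 92, 93, 96, 97, 96, 93, 95, 91, 77, 68, 68, 68, 67, 68, 68, 77, 91, 92, 91, 92, 93, 95, 94, 94, 93, 93, 94, 93, 87, 139, 149, 149, 146, 129, 71, 65, 149, 152, 149, 147, 146, 146, 146, 147, 139, 138, 139, 138, 139, 138, 139]
195 [139, 139, 140, 138, 138, 139, 140, 139, 138, 141, 146, 148, 149, 147, 149, 148, 154, 123, 54, 76, 125, 149, 145, 145, 144, 143, 144, 146, 148, 146, 145, 145, 145, 148, 150, 155, 134, 101, 104, 105, 106, 104, 102, 114, 137, 147, 147, 147, 148, 145, 145, 146, 144, 145, 144, 144, 146, 147, 145, 145, 144, 144, 145, 147, 147, 147, 146, 147, 148, 145, 124, 103, 104, 104, 106, 105, 103, 131, 149, 145, 144, 145, 148, 149, 146, 143, 144, 143, 145, 148, 147, 151, 151, 139, 94, 67, 129, 152, 148, 148, 147, 147, 147, 143, 140, 138, 139, 139, 139, 140, 138, 139, 139, 140]
212 [139, 139, 138, 139, 138, 138, 139, 139, 139, 138, 142, 147, 149, 148, 148, 149, 152, 135, 84, 63, 81, 125, 150, 146, 144, 144, 145, 146, 147, 148, 147, 144, 144, 147, 150, 156, 139, 109, 105, 107, 106, 107, 104, 123, 142, 147, 149, 148, 148, 147, 146, 147, 146, 145, 144, 145, 149, 148, 146, 145, 144, 146, 147, 147, 149, 148, 147, 148, 151, 140, 116, 103, 107, 107, 107, 104, 115, 140, 149, 146, 144, 146, 148, 149, 143, 143, 144, 144, 147, 148, 150, 150, 156, 114, 51, 125, 155, 148, 147, 146, 146, 147, 146, 140, 138, 139, 138, 139, 139, 138, 138, 139, 139, 138]
```

Run:
```python
from m import *
c=camrig.read_camera('wrist')
for r,a,b,i,j in((212,231.5,325,239.5,315.5),(195,231.5,325.5,239.5,316)):
    P=at(c,[[a,r],[b,r],[i,r],[j,r]],.021);print(P[:,:2].round(4).tolist(),P[:2].mean(0).round(4),P[2:].mean(0).round(4))
p=P[:2].mean(0)
print("centre x at y=.0567:",p[0]+.0646*(.0567-p[1]))
```

```text
[[0.6415, 0.0724], [0.5669, 0.0772], [0.6351, 0.0728], [0.5745, 0.0767]] [0.6042 0.0748 0.021 ] [0.6048 0.0748 0.021 ]
[[0.64, 0.0582], [0.5661, 0.063], [0.6337, 0.0586], [0.5736, 0.0625]] [0.6031 0.0606 0.021 ] [0.6036 0.0605 0.021 ]
centre x at y=.0567: 0.602801963732287
```

```bash
echo '[[[0, -0.001, 0.03], [0, 0, 0], 0.0], [[0, 0, 0.04], [0, 0, 0], 0.0], [[0, 0, 0.01], [0, 0, 0], 0.0], [[0, 0, 0], [0, 0, 0], 0.0], [[0, 0, 0], [0, 0, 0], 0.0]]' | python3 inch.py
echo '[[[0, 0, 0], [0, 0, 0], 0.0], [[0, 0, 0], [0, 0, 0], 0.0]]' | python3 inch.py
python3 -c "
from m import *
go([.6031,.0567,.0385],176.3)"
```

```text
time: 17.75
tool_pos: [0.604, 0.0573, 0.0755]
orientation: [[-0.064, -0.998, 0.002], [-0.998, 0.064, -0.0], [-0.0, -0.002, -1.0]]
wrist_force: [1.3, -0.2, -2.4]
opening: 0.055
gripper_force: 64.9
time: 17.95
tool_pos: [0.6048, 0.0573, 0.0764]
orientation: [[-0.064, -0.998, 0.004], [-0.998, 0.064, -0.0], [-0.0, -0.004, -1.0]]
wrist_force: [0.6, 0.7, -2.9]
opening: 0.0549
gripper_force: 64.9
rot [-0.21  0.01  0.03] d now-axes [0.0007 0.0018 0.0379] d after-rot axes [0.0007 0.0016 0.0379] q6 -87.0
rot [-2.0000e-02 -3.4000e-01 -1.7997e+02] d now-axes [0.0007 0.0018 0.0379] d after-rot axes [-0.0007 -0.0016  0.0379] q6 -87.0
```

```bash
echo '[[[0.0005, 0.0012, 0.008], [0, 0, 0], 0.0], [[0, 0, 0.01], [0, 0, 0], 0.0], [[0, 0, 0.01], [0, 0, 0], 0.0], [[0, 0, 0.008], [0, 0, 0], 0.0], [[0, 0, 0], [0, 0, 0], 0.0]]' | python3 inch.py
echo '[[[0, 0, 0.002], [0, 0, 0], 0.0], [[0, 0, 0], [0, 0, 0], 0.0]]' | python3 inch.py
```

```text
time: 18.45
tool_pos: [0.6012, 0.057, 0.0383]
orientation: [[-0.064, -0.998, -0.001], [-0.998, 0.064, 0.0], [0.0, 0.001, -1.0]]
wrist_force: [-1.8, 0.8, 3.7]
opening: 0.0548
gripper_force: 66.6
time: 18.65
tool_pos: [0.6013, 0.057, 0.0383]
orientation: [[-0.064, -0.998, -0.001], [-0.998, 0.064, -0.0], [0.0, 0.001, -1.0]]
wrist_force: [-6.5, -0.2, 14.4]
opening: 0.0551
gripper_force: 67.5
```

```bash
echo '[[[0, 0, -0.002], [0, 0, 0], 0.085], [[0, 0, 0], [0, 0, 0], 0.085], [[0, 0, 0], [0, 0, 0], 0.085], [[0, 0, -0.04], [0, 0, 0], 0.085], [[0, 0, -0.05], [0, 0, 0], 0.085]]' | python3 inch.py
echo '[[[0, 0, -0.05], [0, 0, 0], 0.085], [[0, 0, -0.05], [0, 0, 0], 0.085], [[0, 0, 0], [0, 0, 0], 0.085], [[0, 0, 0], [0, 0, 0], 0.085]]' | python3 inch.py
python3 -c "
from m import *
go([.4956,-.24,.25],176.3)
c=camrig.read_camera('wrist');cv2.imwrite('pics/w5.png',c['img']);print(at(c,[[0,0]],0)[0]);show(c,(200,0,360,300),.068)"
```

```text
time: 19.15
tool_pos: [0.5988, 0.0569, 0.1256]
orientation: [[-0.064, -0.998, -0.008], [-0.998, 0.064, 0.0], [0.0, 0.008, -1.0]]
wrist_force: [0.9, -0.4, -0.4]
opening: 0.0848
gripper_force: 0.0
time: 19.55
tool_pos: [0.6032, 0.0569, 0.23]
orientation: [[-0.064, -0.998, 0.004], [-0.998, 0.064, -0.0], [-0.0, -0.004, -1.0]]
wrist_force: [-1.0, 0.5, -1.2]
opening: 0.0852
gripper_force: 0.0
rot [-0.23  0.01  0.03] d now-axes [ 0.3032  0.0883 -0.0204] d after-rot axes [ 0.3032  0.0882 -0.02  ] q6 -87.1
rot [-2.0000e-02 -3.6000e-01 -1.7997e+02] d now-axes [ 0.3032  0.0883 -0.0204] d after-rot axes [-0.3032 -0.0882 -0.02  ] q6 -87.1
[ 0.87147532 -0.13096933  0.        ]
[0.6102 0.1659] -3.5 [0.0112, 0.0343] [280. 291.]
[0.6251 0.0962] 85.0 [0.0096, 0.0482] [258. 224.]
[0.6017 0.0577] -3.6 [0.0116, 0.0358] [282. 182.]
[0.6028 0.0223] -3.6 [0.0125, 0.0379] [278. 140.]
[0.603  0.0448] 82.7 [0.1209, 0.2624] [280. 149.]
```

View pics/w5.png

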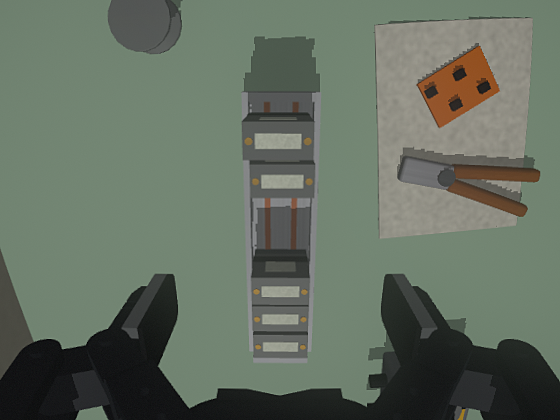

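The first pack stands in the rack at label (282,182), upright next to tall at (278,140). The gap left to res3 at (280,291) is enough for two more. On to the next pack.

```bash
echo '[[[0.038, 0.011, -0.003], [0, 0, 0], 0.085], [[0.038, 0.011, -0.003], [0, 0, 0], 0.085], [[0.038, 0.011, -0.003], [0, 0, 0], 0.085], [[0.038, 0.011, -0.003], [0, 0, 0], 0.085], [[0.038, 0.011, -0.003], [0, 0, 0], 0.085]]' | python3 inch.py >/dev/null
echo '[[[0.038, 0.011, -0.003], [0, 0, 0], 0.085], [[0.038, 0.011, 0], [0, 0, 0], 0.085], [[0.038, 0.011, 0], [0, 0, 0], 0.085], [[0, 0, 0], [0, 0, 0], 0.085], [[0, 0, 0], [0, 0, 0], 0.085]]' | python3 inch.py >/dev/null
echo '[[[0, 0, 0], [0, 0, 0], 0.085], [[0, 0, 0], [0, 0, 0], 0.085]]' | python3 inch.py
python3 look.py w6; python3 -c "
from h import *
go([.4956,-.2811,.037],168.6)"
```

```text
time: 20.8
tool_pos: [0.4946, -0.2394, 0.2454]
orientation: [[-0.062, -0.998, -0.001], [-0.998, 0.062, 0.001], [-0.001, 0.001, -1.0]]
wrist_force: [-0.4, 0.1, 0.0]
opening: 0.0854
gripper_force: 0.0
[ 0.4955 -0.2809] -11.4 [0.0121, 0.036] [275. 129.]
[ 0.4875 -0.3807] -3.6 [0.0076, 0.0367] [277.   5.]
[ 0.4948 -0.2213] -3.5 [0.3634, 0.4792] [280. 170.]
rot [0.05 0.04 7.84] d now-axes [ 0.0416 -0.0037  0.2087] d after-rot axes [ 0.0406 -0.0091  0.2087] q6 -119.0
rot [-6.0000e-02  8.0000e-02 -1.7216e+02] d now-axes [ 0.0416 -0.0037  0.2087] d after-rot axes [-0.0406  0.0091  0.2087] q6 -119.0
```

```bash
echo '[[[0, 0, 0], [0, 0, 7.8], 0.085], [[0.0406, -0.0091, 0.01], [0, 0, 0], 0.085], [[0, 0, 0.05], [0, 0, 0], 0.085], [[0, 0, 0.05], [0, 0, 0], 0.085], [[0, 0, 0], [0, 0, 0], 0.085]]' | python3 inch.py>/dev/null
echo '[[[0, 0, 0], [0, 0, 0], 0.085], [[0, 0, 0], [0, 0, 0], 0.085], [[0, 0, 0], [0, 0, 0], 0.085]]' | python3 inch.py
python3 -c "
from h import *
go([.4956,-.2811,.037],168.6)"
```

```text
time: 21.65
tool_pos: [0.4978, -0.2837, 0.1398]
orientation: [[-0.198, -0.98, 0.005], [-0.98, 0.198, -0.004], [0.003, -0.006, -1.0]]
wrist_force: [0.4, 0.3, 0.2]
opening: 0.0847
gripper_force: 0.0
rot [-0.33 -0.15 -0.03] d now-axes [-0.0024  0.0033  0.1028] d after-rot axes [-0.0021  0.0027  0.1028] q6 -114.7
rot [ -0.24   0.52 179.97] d now-axes [-0.0024  0.0033  0.1028] d after-rot axes [ 0.0021 -0.0027  0.1028] q6 -114.7
```

```bash
echo '[[[-0.002, 0.002, 0.03], [0, 0, 0], 0.085], [[0, 0, 0.04], [0, 0, 0], 0.085], [[0, 0, 0.032], [0, 0, 0], 0.085], [[0, 0, 0], [0, 0, 0], 0.085], [[0, 0, 0], [0, 0, 0], 0.085]]' | python3 inch.py
echo '[[[0, 0, 0], [0, 0, 0], 0.0], [[0, 0, 0], [0, 0, 0], 0.0], [[0, 0, 0], [0, 0, 0], 0.0], [[0, 0, 0], [0, 0, 0], 0.0], [[0, 0, 0], [0, 0, 0], 0.0]]' | python3 inch.py
echo '[[[0, 0, -0.02], [0, 0, 0], 0.0], [[0, 0, -0.05], [0, 0, 0], 0.0], [[0, 0, -0.05], [0, 0, -7.8], 0.0], [[0, 0, 0], [0, 0, 0], 0.0], [[0, 0, 0], [0, 0, 0], 0.0]]' | python3 inch.py
python3 -c "
from h import *
go([.6055,.0937,.158],176.3)"
```

```text
time: 22.15
tool_pos: [0.4949, -0.2807, 0.0359]
orientation: [[-0.199, -0.98, 0.001], [-0.98, 0.199, -0.001], [0.001, -0.002, -1.0]]
wrist_force: [0.5, -0.1, 0.2]
opening: 0.0851
gripper_force: 0.0
time: 22.65
tool_pos: [0.4959, -0.2816, 0.0372]
orientation: [[-0.199, -0.98, 0.004], [-0.98, 0.199, -0.003], [0.002, -0.005, -1.0]]
wrist_force: [0.1, 0.7, 6.0]
opening: 0.0552
gripper_force: 65.7
time: 23.15
tool_pos: [0.495, -0.2809, 0.1566]
orientation: [[-0.065, -0.998, 0.004], [-0.998, 0.065, -0.003], [0.002, -0.004, -1.0]]
wrist_force: [0.1, 0.2, -3.5]
opening: 0.0549
gripper_force: 65.3
rot [-0.23 -0.14 -0.01] d now-axes [-0.381 -0.086 -0.002] d after-rot axes [-0.381  -0.0861 -0.0014] q6 -122.4
rot [ -0.22   0.36 179.99] d now-axes [-0.381 -0.086 -0.002] d after-rot axes [ 0.381   0.0861 -0.0014] q6 -122.4
```

```bash
echo '[[[-0.042, -0.0095, 0], [0, 0, 0], 0.0], [[-0.042, -0.0095, 0], [0, 0, 0], 0.0], [[-0.042, -0.0095, 0], [0, 0, 0], 0.0], [[-0.042, -0.0095, 0], [0, 0, 0], 0.0], [[-0.042, -0.0095, 0], [0, 0, 0], 0.0]]' | python3 inch.py>/dev/null
echo '[[[-0.042, -0.0095, 0], [0, 0, 0], 0.0], [[-0.042, -0.0095, 0], [0, 0, 0], 0.0], [[-0.042, -0.0095, 0], [0, 0, 0], 0.0], [[-0.042, -0.0095, 0], [0, 0, 0], 0.0], [[-0.003, 0, 0], [0, 0, 0], 0.0]]' | python3 inch.py>/dev/null
echo '[[[0, 0, 0], [0, 0, 0], 0.0], [[0, 0, 0], [0, 0, 0], 0.0], [[0, 0, 0.04], [0, 0, 0], 0.0], [[0, 0, 0.04], [0, 0, 0], 0.0], [[0, 0, 0], [0, 0, 0], 0.0]]' | python3 inch.py
echo '[[[0, 0, 0], [0, 0, 0], 0.0], [[0, 0, 0], [0, 0, 0], 0.0], [[0, 0, 0], [0, 0, 0], 0.0]]' | python3 inch.py
python3 -c "
from h import *
go([.6055,.0937,.0385],176.3)"
```

```text
time: 24.65
tool_pos: [0.5967, 0.0926, 0.068]
orientation: [[-0.067, -0.998, -0.014], [-0.998, 0.067, -0.001], [0.002, 0.014, -1.0]]
wrist_force: [-1.7, 0.4, -3.6]
opening: 0.0551
gripper_force: 65.2
time: 24.95
tool_pos: [0.6058, 0.0944, 0.077]
orientation: [[-0.065, -0.998, 0.005], [-0.998, 0.065, 0.0], [-0.001, -0.005, -1.0]]
wrist_force: [-0.0, 1.3, -1.8]
opening: 0.055
gripper_force: 65.2
rot [-0.28  0.03 -0.  ] d now-axes [0.0007 0.0004 0.0385] d after-rot axes [0.0007 0.0002 0.0385] q6 -83.5
rot [5.0e-02 4.3e-01 1.8e+02] d now-axes [0.0007 0.0004 0.0385] d after-rot axes [-0.0007 -0.0002  0.0385] q6 -83.5
```

```bash
echo '[[[0, 0, 0], [0, 0, 0], 0.0], [[0, 0, 0], [0, 0, 0], 0.0], [[0, 0, 0], [0, 0, 0], 0.0]]' | python3 inch.py
echo '[[[0.0005, 0, 0.008], [0, 0, 0], 0.0], [[0, 0, 0.008], [0, 0, 0], 0.0], [[0, 0, 0], [0, 0, 0], 0.0]]' | python3 inch.py
```

```text
time: 25.25
tool_pos: [0.6039, 0.0948, 0.075]
orientation: [[-0.064, -0.998, 0.001], [-0.998, 0.064, 0.0], [-0.0, -0.001, -1.0]]
wrist_force: [0.3, -0.5, -2.6]
opening: 0.0554
gripper_force: 65.2
time: 25.55
tool_pos: [0.6017, 0.0941, 0.0562]
orientation: [[-0.064, -0.998, -0.004], [-0.998, 0.064, -0.0], [0.0, 0.004, -1.0]]
wrist_force: [-1.0, 0.1, -2.6]
opening: 0.0553
gripper_force: 65.3
```

```bash
echo '[[[0, -0.0015, 0], [0, 0, 0], 0.0], [[0, 0, 0.005], [0, 0, 0], 0.0], [[0, 0, 0.005], [0, 0, 0], 0.0], [[0, 0, 0.005], [0, 0, 0], 0.0], [[0, 0, 0], [0, 0, 0], 0.0]]' | python3 inch.py
echo '[[[0, 0, 0.005], [0, 0, 0], 0.0], [[0, 0, 0], [0, 0, 0], 0.0], [[0, 0, 0], [0, 0, 0], 0.0]]' | python3 inch.py
```

```text
time: 26.05
tool_pos: [0.604, 0.0941, 0.0422]
orientation: [[-0.064, -0.998, -0.002], [-0.998, 0.064, -0.0], [0.0, 0.002, -1.0]]
wrist_force: [-0.1, -0.1, -3.9]
opening: 0.0552
gripper_force: 65.3
time: 26.35
tool_pos: [0.605, 0.0941, 0.0383]
orientation: [[-0.064, -0.998, -0.0], [-0.998, 0.064, 0.0], [-0.0, 0.0, -1.0]]
wrist_force: [0.6, 0.1, -2.2]
opening: 0.0555
gripper_force: 65.4
```

```bash
echo '[[[0, 0, 0.0015], [0, 0, 0], 0.0], [[0, 0, 0], [0, 0, 0], 0.085], [[0, 0, 0], [0, 0, 0], 0.085], [[0, 0, 0], [0, 0, 0], 0.085], [[0, 0, -0.03], [0, 0, 0], 0.085]]' | python3 inch.py
echo '[[[0, 0, -0.05], [0, 0, 0], 0.085], [[0, 0, -0.05], [0, 0, 0], 0.085], [[0, 0, -0.05], [0, 0, 0], 0.085], [[0, 0, -0.02], [0, 0, 0], 0.085], [[0, 0, 0], [0, 0, 0], 0.085]]' | python3 inch.py
echo '[[[0, 0, 0], [0, 0, 0], 0.085], [[0, 0, 0], [0, 0, 0], 0.085]]' | python3 inch.py
python3 -c "
from m import *
go([.4869,-.34,.23],171.1)
c=camrig.read_camera('wrist');cv2.imwrite('pics/w7.png',c['img']);show(c,(200,0,360,345),.068)"
```

```text
time: 26.85
tool_pos: [0.601, 0.0938, 0.0629]
orientation: [[-0.064, -0.998, -0.009], [-0.998, 0.064, -0.0], [0.001, 0.009, -1.0]]
wrist_force: [0.3, 0.3, -0.1]
opening: 0.0848
gripper_force: 0.0
time: 27.35
tool_pos: [0.6082, 0.0942, 0.2421]
orientation: [[-0.064, -0.998, 0.01], [-0.998, 0.064, 0.0], [-0.001, -0.01, -1.0]]
wrist_force: [-0.1, 1.3, -0.4]
opening: 0.0848
gripper_force: 0.0
time: 27.55
tool_pos: [0.6036, 0.094, 0.2346]
orientation: [[-0.064, -0.998, -0.004], [-0.998, 0.064, -0.0], [0.0, 0.004, -1.0]]
wrist_force: [-0.4, 0.4, -0.3]
opening: 0.0852
gripper_force: 0.0
rot [ 0.21 -0.04  5.23] d now-axes [0.4406 0.0887 0.0051] d after-rot axes [0.4468 0.0482 0.0046] q6 -83.5
rot [ 5.0000e-02  3.3000e-01 -1.7477e+02] d now-axes [0.4406 0.0887 0.0051] d after-rot axes [-0.4468 -0.0482  0.0046] q6 -83.5
[0.6148 0.233 ] -3.8 [0.0108, 0.0348] [276. 314.]
[0.6124 0.1978] -3.8 [0.0111, 0.0355] [276. 284.]
[0.6099 0.1662] -3.8 [0.0114, 0.0353] [277. 254.]
[0.6056 0.0944] -3.7 [0.0108, 0.0355] [276. 180.]
[0.6019 0.0576] -3.7 [0.0109, 0.0351] [278. 138.]
[0.6031 0.02  ] -3.7 [0.0119, 0.038] [274.  92.]
[0.6039 0.1107] 82.5 [0.1228, 0.3214] [280. 172.]
```

```bash
echo '[[[0.044, 0.009, 0], [0, 0, 0], 0.085], [[0.044, 0.009, 0], [0, 0, 0], 0.085], [[0.044, 0.009, 0], [0, 0, 0], 0.085], [[0.044, 0.009, 0], [0, 0, 0], 0.085], [[0.044, 0.009, 0], [0, 0, 0], 0.085]]' | python3 inch.py >/dev/null
echo '[[[0.044, 0.009, 0], [0, 0, 0], 0.085], [[0.044, 0.009, 0], [0, 0, 0], 0.085], [[0.044, 0.009, 0], [0, 0, 0], 0.085], [[0.044, 0.009, 0], [0, 0, 0], 0.085], [[0.044, 0.009, 0], [0, 0, 5.2], 0.085]]' | python3 inch.py >/dev/null
echo '[[[0, 0, 0], [0, 0, 0], 0.085], [[0, 0, 0], [0, 0, 0], 0.085], [[0, 0, 0], [0, 0, 0], 0.085], [[0, 0, 0], [0, 0, 0], 0.085], [[0, 0, 0], [0, 0, 0], 0.085]]' | python3 inch.py
python3 look.py w8; python3 -c "
from h import *
go([.4869,-.3843,.037],171.1)"
```

```text
time: 29.1
tool_pos: [0.4874, -0.3379, 0.2366]
orientation: [[-0.152, -0.988, -0.0], [-0.988, 0.152, 0.0], [-0.0, 0.0, -1.0]]
wrist_force: [-0.2, -0.1, 0.3]
opening: 0.0851
gripper_force: 0.0
[ 0.4893 -0.3229] -8.7 [0.353, 0.4663] [280. 170.]
rot [0.   0.01 0.14] d now-axes [ 0.0457 -0.0066  0.1998] d after-rot axes [ 0.0457 -0.0067  0.1998] q6 -122.2
rot [-1.0000e-02  0.0000e+00 -1.7986e+02] d now-axes [ 0.0457 -0.0066  0.1998] d after-rot axes [-0.0457  0.0067  0.1998] q6 -122.2
```

View pics/w8.png

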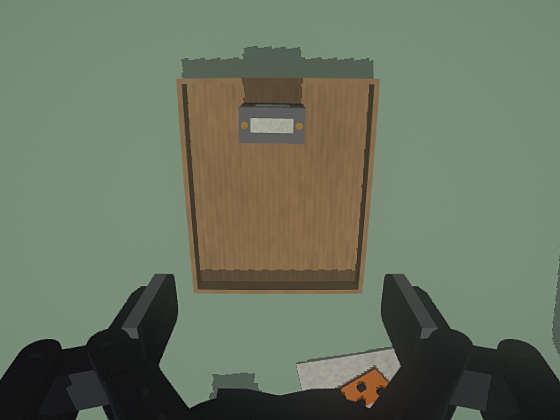

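The last pack is in the tray with its label at (272,125); the mask merely merged with the table outline.

```bash
python3 - <<'E'
from m import *
c=np.load('w.npy',allow_pickle=True).item();show(c,(242,105,302,140),.067)
E
echo '[[[0.0457, -0.0067, 0.01], [0, 0, 0.1], 0.085], [[0, 0, 0.04], [0, 0, 0], 0.085], [[0, 0, 0.05], [0, 0, 0], 0.085], [[0, 0, 0], [0, 0, 0], 0.085], [[0, 0, 0], [0, 0, 0], 0.085]]' | python3 inch.py>/dev/null
echo '[[[0, 0, 0], [0, 0, 0], 0.085], [[0, 0, 0], [0, 0, 0], 0.085], [[0, 0, 0], [0, 0, 0], 0.085]]' | python3 inch.py
python3 -c "
from h import *
go([.4869,-.3843,.037],171.1)"
```

```text
[ 0.4869 -0.3847] -8.8 [0.0117, 0.0359] [272. 125.]
time: 29.95
tool_pos: [0.488, -0.3866, 0.1395]
orientation: [[-0.156, -0.988, 0.003], [-0.988, 0.156, -0.003], [0.003, -0.004, -1.0]]
wrist_force: [-0.6, 0.2, -0.1]
opening: 0.085
gripper_force: 0.0
rot [-0.22 -0.15 -0.05] d now-axes [-0.0024  0.0019  0.1025] d after-rot axes [-0.0021  0.0015  0.1025] q6 -125.4
rot [ -0.24   0.34 179.95] d now-axes [-0.0024  0.0019  0.1025] d after-rot axes [ 0.0021 -0.0015  0.1025] q6 -125.4
```

```bash
echo '[[[-0.0015, 0.001, 0.03], [0, 0, 0], 0.085], [[0, 0, 0.04], [0, 0, 0], 0.085], [[0, 0, 0.032], [0, 0, 0], 0.085], [[0, 0, 0], [0, 0, 0], 0.085], [[0, 0, 0], [0, 0, 0], 0.085]]' | python3 inch.py
echo '[[[0, 0, 0], [0, 0, 0], 0.0], [[0, 0, 0], [0, 0, 0], 0.0], [[0, 0, 0], [0, 0, 0], 0.0], [[0, 0, 0], [0, 0, 0], 0.0], [[0, 0, 0], [0, 0, 0], 0.0]]' | python3 inch.py
echo '[[[0, 0, -0.02], [0, 0, 0], 0.0], [[0, 0, -0.05], [0, 0, 0], 0.0], [[0, 0, -0.05], [0, 0, -5.2], 0.0], [[0, 0, 0], [0, 0, 0], 0.0], [[0, 0, 0], [0, 0, 0], 0.0]]' | python3 inch.py
python3 -c "
from h import *
go([.6078,.1303,.158],176.3)"
```

```text
time: 30.45
tool_pos: [0.4861, -0.384, 0.0356]
orientation: [[-0.156, -0.988, 0.0], [-0.988, 0.156, -0.0], [0.0, -0.0, -1.0]]
wrist_force: [0.9, -0.4, 0.7]
opening: 0.0854
gripper_force: 0.0
time: 30.95
tool_pos: [0.4877, -0.3856, 0.0377]
orientation: [[-0.156, -0.988, 0.004], [-0.988, 0.156, -0.004], [0.003, -0.004, -1.0]]
wrist_force: [0.1, -0.1, 6.3]
opening: 0.0551
gripper_force: 65.8
time: 31.45
tool_pos: [0.4868, -0.3847, 0.1571]
orientation: [[-0.066, -0.998, 0.003], [-0.998, 0.066, -0.003], [0.003, -0.003, -1.0]]
wrist_force: [-0.5, -0.4, -2.8]
opening: 0.055
gripper_force: 65.2
rot [-0.19 -0.16 -0.1 ] d now-axes [-0.5219 -0.0866 -0.0021] d after-rot axes [-0.5218 -0.0875 -0.0009] q6 -130.5
rot [ -0.26   0.3  179.9 ] d now-axes [-0.5219 -0.0866 -0.0021] d after-rot axes [ 0.5218  0.0875 -0.0009] q6 -130.5
```

```bash
echo '[[[-0.044, -0.0073, 0], [0, 0, -0.1], 0.0], [[-0.044, -0.0073, 0], [0, 0, 0], 0.0], [[-0.044, -0.0073, 0], [0, 0, 0], 0.0], [[-0.044, -0.0073, 0], [0, 0, 0], 0.0], [[-0.044, -0.0073, 0], [0, 0, 0], 0.0]]' | python3 inch.py>/dev/null
echo '[[[-0.044, -0.0073, 0], [0, 0, 0], 0.0], [[-0.044, -0.0073, 0], [0, 0, 0], 0.0], [[-0.044, -0.0073, 0], [0, 0, 0], 0.0], [[-0.044, -0.0073, 0], [0, 0, 0], 0.0], [[-0.044, -0.0073, 0], [0, 0, 0], 0.0]]' | python3 inch.py>/dev/null
echo '[[[-0.044, -0.0073, 0], [0, 0, 0], 0.0], [[-0.038, -0.0073, 0], [0, 0, 0], 0.0], [[0, 0, 0], [0, 0, 0], 0.0], [[0, 0, 0.04], [0, 0, 0], 0.0], [[0, 0, 0.03], [0, 0, 0], 0.0]]' | python3 inch.py>/dev/null
echo '[[[0, 0, 0], [0, 0, 0], 0.0], [[0, 0, 0], [0, 0, 0], 0.0], [[0, 0, 0], [0, 0, 0], 0.0], [[0, 0, 0], [0, 0, 0], 0.0], [[0, 0, 0], [0, 0, 0], 0.0]]' | python3 inch.py
echo '[[[0, 0, 0.01], [0, 0, 0], 0.0], [[0, 0, 0.01], [0, 0, 0], 0.0], [[0, 0, 0], [0, 0, 0], 0.0], [[0, 0, 0], [0, 0, 0], 0.0], [[0, 0, 0], [0, 0, 0], 0.0]]' | python3 inch.py
python3 -c "
from h import *
go([.6078,.1303,.0385],176.3)"
```

```text
time: 33.45
tool_pos: [0.6081, 0.1315, 0.0866]
orientation: [[-0.064, -0.998, 0.003], [-0.998, 0.064, 0.0], [-0.001, -0.003, -1.0]]
wrist_force: [0.2, -0.0, -2.2]
opening: 0.0548
gripper_force: 64.9
time: 33.95
tool_pos: [0.6068, 0.1315, 0.0647]
orientation: [[-0.064, -0.998, -0.0], [-0.998, 0.064, 0.0], [0.0, 0.0, -1.0]]
wrist_force: [0.5, 0.4, -3.3]
opening: 0.0551
gripper_force: 65.0
rot [ 0.01 -0.    0.03] d now-axes [ 0.0011 -0.0011  0.0262] d after-rot axes [ 0.0011 -0.0011  0.0262] q6 -80.1
rot [ 0.0000e+00  2.0000e-02 -1.7997e+02] d now-axes [ 0.0011 -0.0011  0.0262] d after-rot axes [-0.0011  0.0011  0.0262] q6 -80.1
```

```bash
echo '[[[0.002, -0.001, 0.005], [0, 0, 0], 0.0], [[0, 0, 0.005], [0, 0, 0], 0.0], [[0, 0, 0.005], [0, 0, 0], 0.0], [[0, 0, 0.005], [0, 0, 0], 0.0], [[0, 0, 0], [0, 0, 0], 0.0]]' | python3 inch.py
echo '[[[0, 0, 0.004], [0, 0, 0], 0.0], [[0, 0, 0.0025], [0, 0, 0], 0.0], [[0, 0, 0], [0, 0, 0], 0.0], [[0, 0, 0], [0, 0, 0], 0.0]]' | python3 inch.py
```

```text
time: 34.45
tool_pos: [0.6066, 0.1293, 0.0436]
orientation: [[-0.064, -0.998, -0.002], [-0.998, 0.064, -0.0], [0.0, 0.002, -1.0]]
wrist_force: [-0.0, -0.0, -3.5]
opening: 0.055
gripper_force: 65.0
time: 34.85
tool_pos: [0.6079, 0.1295, 0.0388]
orientation: [[-0.064, -0.998, 0.001], [-0.998, 0.064, 0.0], [-0.0, -0.001, -1.0]]
wrist_force: [-1.0, 0.7, 1.8]
opening: 0.0549
gripper_force: 65.3
```

Down on the floor. Release, rise and check.

```bash
echo '[[[0, 0, 0], [0, 0, 0], 0.085], [[0, 0, 0], [0, 0, 0], 0.085], [[0, 0, 0], [0, 0, 0], 0.085], [[0, 0, -0.03], [0, 0, 0], 0.085], [[0, 0, -0.05], [0, 0, 0], 0.085]]' | python3 inch.py>/dev/null
echo '[[[0, 0, -0.05], [0, 0, 0], 0.085], [[0, 0, -0.05], [0, 0, 0], 0.085], [[0, 0, -0.02], [0, 0, 0], 0.085], [[0, 0, 0], [0, 0, 0], 0.085], [[0, 0, 0], [0, 0, 0], 0.085]]' | python3 inch.py
python3 -c "
from m import *
go([.4395,.3583,.23],158.2)
c=camrig.read_camera('wrist');cv2.imwrite('pics/w9.png',c['img']);show(c,(200,0,360,345),.068)"
```

```text
time: 35.85
tool_pos: [0.6077, 0.1294, 0.2384]
orientation: [[-0.064, -0.998, 0.001], [-0.998, 0.064, 0.0], [-0.0, -0.001, -1.0]]
wrist_force: [-0.4, -0.2, -1.5]
opening: 0.0852
gripper_force: 0.0
rot [-4.000e-02  1.000e-02  1.813e+01] d now-axes [-0.2176  0.1825  0.0083] d after-rot axes [-0.15    0.2411  0.0084] q6 -80.3
rot [-2.0000e-02 -5.0000e-02 -1.6187e+02] d now-axes [-0.2176  0.1825  0.0083] d after-rot axes [ 0.15   -0.2411  0.0084] q6 -80.3
[0.6147 0.2324] -3.6 [0.0112, 0.0348] [279. 281.]
[0.6126 0.1985] -3.6 [0.0115, 0.0355] [279. 250.]
[0.6101 0.1669] -3.7 [0.0117, 0.0353] [280. 218.]
[0.6113 0.1364] -3.7 [0.011, 0.0352] [276. 186.]
[0.6055 0.0946] -3.7 [0.0111, 0.0347] [279. 138.]
[0.6019 0.0572] -3.6 [0.0112, 0.0344] [281.  93.]
[0.603  0.0172] -3.7 [0.0122, 0.0372] [276.  42.]
[0.6088 0.1474] -89.8 [0.1243, 0.3258] [280. 172.]
```

View pics/w9.png

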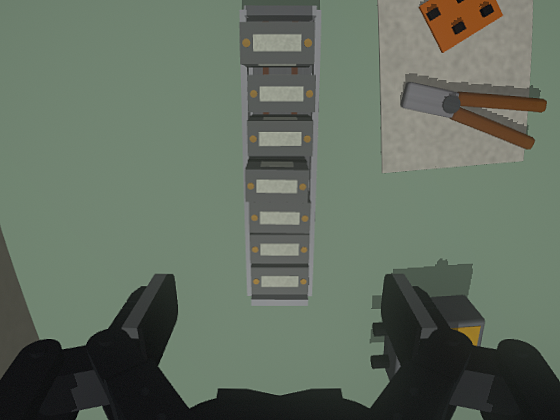

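All three packs are in the row at labels (281,93), (279,138), (276,186). The last one sits a few mm nearer res3 than where I released it. I'll check its height and tilt by triangulating with the scene camera.

Run:
```python
from m import *
w=camrig.read_camera('wrist');s=camrig.read_camera('scene');im=s['img']
names='res_a res_b res_c C B A tall'.split()
wp=np.array([o[3] for o in labels(w,(200,0,360,345),.068)][:7])
def lab(c,roi):
    hsv=cv2.cvtColor(c['img'],40);m=((hsv[...,2]>130)&(hsv[...,1]<60)).astype(np.uint8);x0,y0,x1,y1=roi;k=np.zeros_like(m);k[y0:y1,x0:x1]=1
    n,_,st,ce=cv2.connectedComponentsWithStats(m*k);return [(ce[i],st[i,4]) for i in range(1,n) if 20<st[i,4]<400]
for o in lab(s,(255,215,395,295)): print(o)
cv2.imwrite('pics/s9.png',cv2.resize(im[215:295,255:395],None,fx=5,fy=5,interpolation=2))
for n,o in zip(names,labels(w,(200,0,360,345),.068)):
    z=.088 if n=='tall' else .068
    P=at(w,[o[3]],z)[0];print(n,o[3],P.round(4),proj(s,[P]).round(1))
```

```text
(array([280.38235294, 218.76470588]), np.int32(34))
(array([311.12903226, 217.19354839]), np.int32(31))
(array([336.7804878 , 219.65853659]), np.int32(205))
(array([295.80555556, 229.47222222]), np.int32(36))
(array([310.61111111, 235.5       ]), np.int32(36))
(array([327.10526316, 243.55263158]), np.int32(38))
(array([339.89189189, 247.75675676]), np.int32(37))
(array([353.54761905, 252.80952381]), np.int32(42))
(array([367.825, 258.625]), np.int32(40))
res_a [278. 282.] [0.6143 0.2323 0.068 ] [[367.6 258.9]]
res_b [278. 250.] [0.6121 0.198  0.068 ] [[353.1 253.1]]
res_c [278. 218.] [0.61  0.166 0.068] [[339.6 247.8]]
C [275. 186.] [0.6107 0.1357 0.068 ] [[326.7 243.6]]
B [278. 140.] [0.6054 0.0954 0.068 ] [[310.6 236.2]]
A [279.  94.] [0.6022 0.0577 0.068 ] [[295.6 230. ]]
tall [275.  42.] [0.6027 0.019  0.088 ] [[280.1 218.7]]
```

View pics/s9.png

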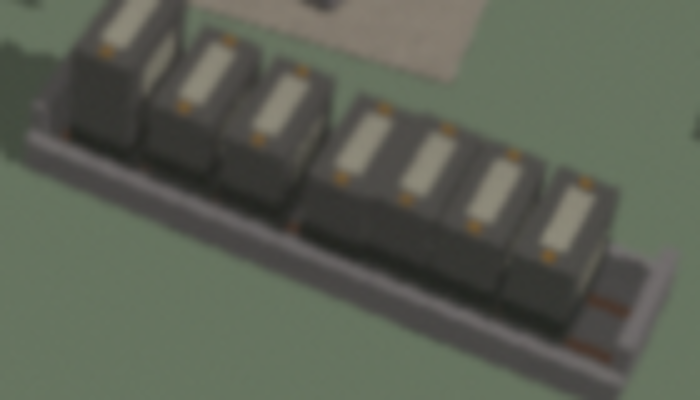

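The scene view matches projections at 68 mm height to within about a pixel, so every pack is upright on the floor in the right order. The last one only slid against res3. Now the switch goes back on.

```bash
echo '[[[-0.031, 0.026, 0], [0, 0, 0], 0.085], [[-0.031, 0.026, 0], [0, 0, 0], 0.085], [[-0.031, 0.026, 0], [0, 0, 0], 0.085], [[-0.031, 0.026, 0], [0, 0, 0], 0.085], [[-0.031, 0.026, 0], [0, 0, 0], 0.085]]' | python3 inch.py>/dev/null
echo '[[[-0.031, 0.026, 0], [0, 0, 0], 0.06], [[-0.031, 0.026, 0], [0, 0, 0], 0.06], [[0, 0, 0], [0, 0, 6], 0.06], [[0, 0, 0], [0, 0, 6], 0.06], [[0, 0, 0], [0, 0, 6], 0.06]]' | python3 inch.py>/dev/null
echo '[[[0, 0, 0.04], [0, 0, 0], 0.06], [[0, 0, 0.04], [0, 0, 0], 0.06], [[0, 0, 0], [0, 0, 0], 0.06], [[0, 0, 0], [0, 0, 0], 0.06], [[0, 0, 0], [0, 0, 0], 0.06]]' | python3 inch.py
python3 -c "
from h import *
go([.439,.3583,.082],158.2)"
```

```text
time: 37.5
tool_pos: [0.4409, 0.3583, 0.1598]
orientation: [[-0.369, -0.929, 0.002], [-0.929, 0.369, 0.001], [-0.002, -0.001, -1.0]]
wrist_force: [0.1, 0.9, -0.0]
opening: 0.0598
gripper_force: 0.0
rot [-0.07  0.1   0.13] d now-axes [0.0008 0.0019 0.0778] d after-rot axes [0.0007 0.0018 0.0778] q6 -35.8
rot [-1.6000e-01 -1.2000e-01 -1.7987e+02] d now-axes [0.0008 0.0019 0.0778] d after-rot axes [-0.0007 -0.0018  0.0778] q6 -35.8
```

```bash
echo '[[[0, 0.0018, 0.04], [0, 0, 0], 0.06], [[0, 0, 0.037], [0, 0, 0], 0.06], [[0, 0, 0], [0, 0, 0], 0.06], [[0, 0, 0], [0, 0, 0], 0.06]]' | python3 inch.py
echo '[[[0, 0, 0], [0, 0, 0], 0.0], [[0, 0, 0], [0, 0, 0], 0.0], [[0, 0, 0], [0, 0, 0], 0.0], [[0, 0, 0], [0, 0, 0], 0.0], [[0, 0, 0], [0, 0, 0], 0.0]]' | python3 inch.py
```

```text
time: 37.9
tool_pos: [0.439, 0.3588, 0.0828]
orientation: [[-0.369, -0.929, 0.001], [-0.929, 0.369, 0.001], [-0.001, -0.001, -1.0]]
wrist_force: [-0.2, 0.6, -0.3]
opening: 0.0599
gripper_force: 0.0
time: 38.4
tool_pos: [0.4397, 0.359, 0.0833]
orientation: [[-0.369, -0.929, 0.003], [-0.929, 0.369, 0.001], [-0.003, -0.002, -1.0]]
wrist_force: [-0.3, -1.1, 6.7]
opening: 0.0126
gripper_force: 60.2
```

```bash
echo '[[[0, 0, 0], [0, 0, 7], 0.0], [[0, 0, 0], [0, 0, 7], 0.0], [[0, 0, 0], [0, 0, 7], 0.0], [[0, 0, 0], [0, 0, 7], 0.0], [[0, 0, 0], [0, 0, 7], 0.0]]' | python3 inch.py
echo '[[[0, 0, 0], [0, 0, 7], 0.0], [[0, 0, 0], [0, 0, 7], 0.0], [[0, 0, 0], [0, 0, 7], 0.0], [[0, 0, 0], [0, 0, 7], 0.0], [[0, 0, 0], [0, 0, 5], 0.0]]' | python3 inch.py
echo '[[[0, 0, 0], [0, 0, 0], 0.0], [[0, 0, 0], [0, 0, 0], 0.0], [[0, 0, 0], [0, 0, 0], 0.0]]' | python3 inch.py
echo '[[[0, 0, 0], [0, 0, 0], 0.06], [[0, 0, 0], [0, 0, 0], 0.06], [[0, 0, -0.03], [0, 0, 0], 0.06], [[0, 0, -0.05], [0, 0, 0], 0.06], [[0, 0, -0.05], [0, 0, 0], 0.06]]' | python3 inch.py
echo '[[[0, 0, -0.04], [0, 0, 0], 0.06], [[0, 0, 0], [0, 0, 0], 0.06], [[0, 0, 0], [0, 0, 0], 0.06], [[0, 0, 0], [0, 0, 0], 0.06], [[0, 0, 0], [0, 0, 0], 0.06]]' | python3 inch.py
python3 -c "
from m import *
w=camrig.read_camera('wrist');s=camrig.read_camera('scene');t=camrig.read_camera('top')
a=cv2.resize(t['img'][165:285,100:300],(400,240),interpolation=2);b=cv2.resize(s['img'][170:310,235:475],(400,240),interpolation=2)
cv2.imwrite('pics/end.png',np.vstack([w['img'][:320],np.hstack([a,b])[:,:560]]) if 0 else np.vstack([cv2.resize(w['img'][:310,:],(800,443))[:300],np.hstack([a,b])]))"
```

```text
time: 38.9
tool_pos: [0.4405, 0.3584, 0.0834]
orientation: [[-0.838, -0.545, 0.005], [-0.545, 0.838, -0.0], [-0.004, -0.003, -1.0]]
wrist_force: [1.8, -3.5, 5.6]
opening: 0.0126
gripper_force: 60.1
time: 39.4
tool_pos: [0.4407, 0.3575, 0.0833]
orientation: [[-1.0, -0.0, 0.005], [-0.0, 1.0, -0.002], [-0.005, -0.002, -1.0]]
wrist_force: [2.0, -4.6, 6.6]
opening: 0.0122
gripper_force: 60.2
time: 39.7
tool_pos: [0.4407, 0.3575, 0.0834]
orientation: [[-1.0, -0.004, 0.005], [-0.004, 1.0, -0.002], [-0.005, -0.002, -1.0]]
wrist_force: [2.8, -4.3, 6.7]
opening: 0.0124
gripper_force: 60.1
time: 40.2
tool_pos: [0.4366, 0.3578, 0.2113]
orientation: [[-1.0, -0.006, -0.004], [-0.006, 1.0, -0.001], [0.004, -0.001, -1.0]]
wrist_force: [1.2, 0.9, 0.8]
opening: 0.06
gripper_force: 0.0
time: 40.7
tool_pos: [0.4369, 0.3576, 0.2489]
orientation: [[-1.0, -0.006, -0.004], [-0.006, 1.0, -0.002], [0.004, -0.002, -1.0]]
wrist_force: [-0.4, -0.9, 0.1]
opening: 0.0599
gripper_force: 0.0
```

View pics/end.png

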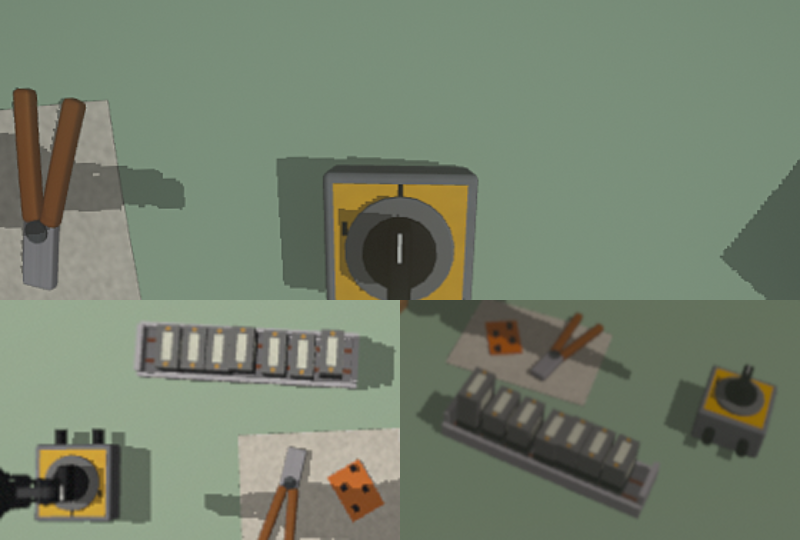

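The knob mark at (400,248) points at the ON notch again. All seven packs stand upright in the rack, the bystanders look untouched, and the gripper is clear.

```bash
python3 -c "
from bench import manip, camrig, ticket
print(ticket.hand_in())"
```

```text
the job is handed in; nothing more can be done
None
```

I handed the job in at about 41 s of the 210 s limit, but it returned no verdict: in the last pictures the switch is back on, the tray's three packs stand upright on the rack floor directly left of the tall pack, and the pliers, board and spool were never touched.

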